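# Ready the dough sheeter and run its belt

### The arm

A 7-joint arm with a two-finger parallel gripper is mounted at the origin on the work surface. World frame = base frame: x ahead of the robot, y to its left, z up, the work surface at z = 0. Lengths are in m, angles in rad, forces in N, time in s.
With the tool pointing down it reaches from about 0.425 to 0.925 m from the base axis. Payload 6.8 kg.
Tool frame: the origin (TCP) lies between the finger pads; the fingertips stand 14 mm ahead of it and the grasp point (between the pads) lies 5 mm behind it (r.tip_extent is the distance from the TCP to the fingertips, in m); z points along the fingers, y is the line along which they close (so a half turn about z gives the same grasp; the last joint's range is limited). The gripper opens to 85 mm and grips with 20 to 120 N. Pads are 22 mm wide; open, the fingers measure 114 mm over their backs; the gripper's body (76 mm by 85 mm) begins 54 mm behind the grasp point. The pads swing forward as they close: fully open they stand 13 mm farther back than shut.
Start: joints at [-1.246, 0.477, 0.022, 1.555, -0.011, 1.109, -0.083], TCP at [0.283, 0.613, 0.245] pointing down, gripper open.
Joint ranges: [-2.96, 2.96], [-0.34, 2.1], [-1.41, 1.46], [0.24, 2.44], [-1.37, 4.51], [0.17, 1.92], [-2.96, 2.96]. Speed limits (rad/s): [2.39, 2.39, 3.14, 3.14, 3.14, 3.14, 3.14].

### API

Orientations are given as a rotation vector (axis times angle).
In Python, from bench import r gives the robot as it stands. The module is installed in compiled form; this text tells all that it offers.
- The arm moves only by the tool apply_moves, never from a script. Its argument "rows" is a list of rows, each a list of 6 numbers: the shift along the tool's x, y, z scaled (see below), then the turn, a rotation vector about the tool's x, y, z scaled (see below). A call has 1 to 5 rows; each row is the pose to reach, as a shift and turn from the pose commanded when the call began, along the tool's axes at that moment; what a row does not reach only later rows make up. The controller multiplies each number of a shift by 0.25 m and each number of a turn by 90 degrees. A row lasts 1/8 s, in which the tool goes at most 62.5 mm and 10.7 degrees, less where a joint would pass 70% of its speed; a pose out of reach is approached as far as the arm can. A call with a number of a shift or a turn outside -1 to 1 is refused whole. A call with a gripper value outside its range is refused whole. "claw" is the opening, from 0 (shut) to 1 (fully open), set as the call begins (left out, the last holds). The fingers move at their own pace and stop on an object; "newtons" is the grip in N (left out, the last holds). Time passes only in rows, so rows that repeat a pose let the fingers close. It gives the time, the measured TCP pose, the force, the opening and the grip force at its end, in the units of the state.
- r.get_obs(): the state, without advancing time (a new reading comes with each control period).
- r.grab_frame(name): name is "side" or "top"; returns a dict with "pixels" (384x512x3 uint8, red, green, blue), "intrinsics" (3x3 intrinsics, pixels), "eye" and "attitude" of the camera in the world. Camera axes: x right, y up, looking along -z (the intrinsics and any distortion apply to the point x, -y, -z); pixel columns grow to the right and rows downward; lengths in m; the calibration is good to about 2 mm. A picture is of the moment at which its call begins. There is no depth.
- r.hand_in(): hands the job in; it is judged then, once.
Trained networks look in a picture, given as the dict that the camera call returned (one of the last four; its "shot" number tells which), for a name from the list of things; names that differ only in an ending like _2 or _b are one class to them, and where a whole thing is asked for, a point or a joint stands for the part that bears it (a point fixed in the world has none). Each returns a list of dicts, best first, with "conf" (0 to 1); they miss things now and then, are a little off and sometimes report something else, mostly with a low value. They report only what shows in the picture. A call takes as long as a camera call. They do not tell look-alikes from the thing itself.
- r.search_frame(picture, thing): "rect" ([left, top, width, height] in pixels, round what is visible of it).
- r.outline_of(picture, thing): "pixels" (384x512 bool, what is visible of it) and "rect" ([left, top, width, height] in pixels, round what is visible of it).
- r.landmark_of(picture, thing): "point" ([column, row] in pixels: a listed point, or the origin of a listed thing).
The state is a dict: "clock": time; "joints": joint angles; "qvel": joint speeds; "tau": joint torques, N m; "tcp_pos": TCP position; "orientation": TCP orientation; "contact_force": force on the tool from outside, world axes, zero at the start; "moment": the same for the moment, N m; "grip_width": finger opening in m; "gripper_force": force on a finger pad.
Only numpy, scipy, OpenCV 4.12 (cv2) and the standard library are available. Lean on these libraries where they do the work, as an engineer would, in place of code of your own. Each camera call takes 0.05 s, during which the arm holds its last target. There are 200 camera calls.

### The job

Get the dough sheeter ready: take the flour shaker off the left-hand belt and stand it in the steel tray, then swing the raised left-hand guard fully down. Then set the roller gap: swing the gap lever to the right until its pointer is clearly past the marker on the dial, and come back to stop on the marker from that side, so that the play in the lever is taken up. Last, push the direction stick fully over to the left, hold it there for two seconds so that the belt runs, and let it spring back; leave the jar, scraper, bowl and timer where they are.

Things in the scene. Friction and masses are not known exactly. Their poses are not given: they have to be found in the camera images.
- sheeter: Bench-top dough sheeter, fixed. Origin on the counter under the middle of its front edge; x points away from the operator into the machine, y to the operator's left along the belt, z up. White console in front, black direction stick on its left, gap dial and lever on its right; behind it a steel roller head (sheeter y -85 to 85 mm, z up to 260) that the grey belt runs through from side to side.
- console_edge (a point): Middle of the console's front top edge, sheeter (0, 0, 125) mm. The console spans sheeter y -180 to 140 mm and is 135 mm deep; its top slopes up 25 degrees from here to z 188 at x 135, so the slope's normal leans 25 degrees from vertical towards the operator (-x).
- rack_edge (a point): Middle of the front wire of the rack above the head, sheeter (40, -25, 385) mm; the wire runs along y from -150 to 100 mm and the rack reaches back from it to x 220, a rolling pin on it. A tool pointing straight down at the stick meets the rack: lean the tool 20 to 35 degrees, its upper end towards the operator; along the console slope's normal fits well.
- shaker: Flour shaker, a plain metal can 54 mm in diameter and 112 mm tall with a low domed lid, 250 g, standing on the left-hand belt (belt top 140 mm above the counter). Origin at the centre of its underside, z up along the can.
- tray: Shallow open steel tray, fixed on the counter to the front left, 170 (x) x 270 (y) mm, rim 22 mm high, walls and floor 4 mm. Origin at the centre of its underside. A lidded glass jar (62 mm diameter, 85 mm tall) stands near its +y end; the rest is free.
- guard_bar (a point): Point on the round edge bar (14 mm diameter, 252 mm long, parallel to the sheeter's x) of the left-hand wire guard, 26 mm from its front end. The guard's hinge axis is parallel to x at sheeter y 90, z 240 mm, the bar 130 mm from it. Raised, the guard sticks up and out to the left; shut, the bar is at sheeter y 208, z 185. This point stays at sheeter x 180 mm.
- guard (a joint): Hinge of the left-hand guard, rad: 0 fully down on its stop, about 1 raised. Stiff hinge, stays where it is left; pushing the bar down from above with 3 to 6 N shuts it.
- lever_pivot (a point): Centre of the gap dial on the slope's surface (sheeter x 64, y -85, z 155 mm), on the axis of pointer and lever, which is the slope's normal.
- lever_post (a point): Point on the axis of the lever's black round grip, 26 mm diameter, 55 mm tall, which stands along the slope's normal 75 mm from the lever's axis. This point is 50 mm above the slope's surface, 26 mm below the grip's top, 29 mm above the lever arm. The lever points down the slope, towards the operator. Take the grip with the tool along the slope's normal.
- gap_pointer (a joint): Angle of gap pointer and shaft about the slope's normal, rad, counter-clockwise positive as the operator sees it; 0: pointer straight up the slope, lever straight down it. Larger = wider gap = lever grip farther right, pointer farther left. Range -0.55 to 1.05. Moved only by the lever (about 7 N at the grip), stays where it is left.
- gap_lever (a joint): Play of the lever on its shaft, rad, -0.06 to 0.06, very light: the lever's angle is gap_pointer + gap_lever. At +0.06 the lever drives the pointer towards wider (lever to the right), at -0.06 towards thinner (lever to the left). Last driven to the left, it reads -0.06 and stays so when let go.
- gap_marker (a joint): Angle of the marker, same axis and sense as gap_pointer: the pointer is on the marker when both read the same. Do not move it.
- pointer_tip (a point): Tip of the black flat pointer on the dial, 60 mm from the dial's axis, 8 mm above the slope.
- marker_tab (a point): Inner end of the marker, a brass tab 18 x 8 x 14 mm clipped on the rim of the dial and pointing to its centre; this point is 60 mm from the dial's axis, 8 mm above the slope. Its y axis runs along the rim, towards wider; its z axis along the slope's normal.
- stick_pivot (a point): Pivot of the direction stick, on the slope's surface at sheeter x 70, y 90, z 158 mm. The stick stands along the slope's normal and tilts left and right about the line running up the slope.
- stick_knob (a point): Middle of the stick's black knob, 34 mm diameter, reaching from 50 to 108 mm above the pivot along the stick; this point is 82 mm above the pivot.
- stick (a joint): Tilt of the direction stick, rad: 0 centred, positive to the operator's left (the sheeter's +y), stops at 0.38 and -0.38. Springs back to centre when let go (about 6 N at the knob to hold it fully over). While tilted the belt runs the same way.
- belt (a joint): Travel of the belt since the start, m, positive to the left; a dark seam across the belt shows it. The belt is 262 mm wide (sheeter x 149 to 411 mm), its top 140 mm above the counter, and reaches to sheeter y 450 mm on the left and -450 on the right. With the stick fully over it gathers way to about 0.07 m/s and coasts a little when the stick is let go.
- sugar_jar: Lidded glass jar in the tray, 62 mm diameter, 85 mm tall; leave it alone. Origin at the centre of its underside.
- scraper: Bench scraper lying on the counter to the right of the console, 115 x 130 mm, 20 mm high; leave it alone.
- bowl: Steel bowl, 150 mm diameter, 70 mm high, on the left; leave it alone.
- timer: White round kitchen timer, 68 mm diameter, 63 mm high, on the right; leave it alone.
Things that resemble listed ones, but are neither listed nor needed, are in the scene too. Leave any pink or turquoise look-alike of the shaker alone.

How it is judged:
By the outcome, as a careful person would: the job done as asked, in the order asked, and still so for the second after the job is handed in, with the robot touching nothing.
It also fails if it takes over 72 s, if anything falls off the work surface, if the arm or the gripper's body presses on something with over 40 N, if the wrist force passes 120 N, or if a joint passes its speed limit or range.

## Working session

There is one attempt and no reset: what is moved stays moved. The work goes in short steps, Python scripts to look and compute and a tool call to move; the robot and the scene stay as the last step left them, time stands still between calls to the robot, and variables do not carry over. Pictures are saved under pics/ and viewed, at most 10 in all, crops included, and the job is handed in when it is done.

Besides the shell and the picture viewer there is one more tool, called as name(argument=value, ...), one argument or row to a line, values as JSON. apply_moves: Moves the arm, as the interface text tells. Its arguments: {"type":"object","properties":{"rows":{"type":"array","items":{"type":"array","items":{"type":"number"}}},"claw":{"type":"number"},"newtons":{"type":"number"}},"required":["rows"]}

```bash
mkdir -p pics; cat > h.py <<'E'
import numpy as np, cv2
from bench import r
from scipy.spatial.transform import Rotation as R
from scipy.optimize import least_squares
def att(p):
    a=np.array(p["attitude"],float)
    if a.shape==(3,3): return a
    if a.size==3: return R.from_rotvec(a).as_matrix()
    return None
def ray(p,uv):
    K=np.array(p["intrinsics"]);d=np.linalg.solve(K,[uv[0],uv[1],1.]);d=att(p)@np.array([d[0],-d[1],-d[2]])
    return np.array(p["eye"]),d/np.linalg.norm(d)
def proj(p,X):
    c=att(p).T@(np.array(X)-np.array(p["eye"]));q=np.array(p["intrinsics"])@np.array([c[0],-c[1],-c[2]]);return q[:2]/q[2]
def tri(ps,uvs):
    A=np.zeros((3,3));b=np.zeros(3)
    for p,u in zip(ps,uvs):
        o,d=ray(p,u);M=np.eye(3)-np.outer(d,d);A+=M;b+=M@o
    return np.linalg.solve(A,b)
def onz(p,uv,z):
    o,d=ray(p,uv);return o+d*(z-o[2])/d[2]
E
python3 - <<'E'
from h import *
np.set_printoptions(precision=4,suppress=True)
print(r.get_obs())
s=r.grab_frame("side");t=r.grab_frame("top")
for n,p in(("side",s),("top",t)):
    print(n,{k:v for k,v in p.items() if k!="pixels"})
    cv2.imwrite(f"pics/{n}0.png",p["pixels"][:,:,::-1])
for th in "console_edge rack_edge shaker tray guard_bar lever_pivot lever_post pointer_tip marker_tab stick_pivot stick_knob sugar_jar bowl timer scraper sheeter".split():
    L={}
    for n,p in(("side",s),("top",t)):
        L[n]=[(np.round(k["point"],1).tolist(),round(k["conf"],2)) for k in r.landmark_of(p,th)[:4]]
    print(th,L, tri([s,t],[L["side"][0][0],L["top"][0][0]]) if L["side"] and L["top"] else "")
E
```

```text
{'clock': 0.0, 'joints': array([-1.2461,  0.4778,  0.0223,  1.5565, -0.0115,  1.1093, -0.0831]), 'qvel': array([-0.0007,  0.0002, -0.0004, -0.0008, -0.    ,  0.0014,  0.0001]), 'tau': array([ -0.0006, -59.647 ,   1.6078, -28.1187,   0.0124,   0.0096,
         0.    ]), 'tcp_pos': array([0.2829, 0.6123, 0.2443]), 'orientation': array([-0.6744, -3.0681,  0.0029]), 'contact_force': array([ 0.8231, -0.2589, -0.0811]), 'moment': array([-0.0211,  0.0003,  0.003 ]), 'gripper_force': 0.0, 'grip_width': 0.08552169050662056}
side {'intrinsics': array([[351.6685,   0.    , 258.3391],
       [  0.    , 351.6685, 187.9109],
       [  0.    ,   0.    ,   1.    ]]), 'eye': array([ 1.3596, -0.0135,  1.0896]), 'attitude': array([0.6126, 0.5844, 1.4871]), 'shot': 1}
top {'intrinsics': array([[462.9013,   0.    , 254.6741],
       [  0.    , 462.9013, 190.8711],
       [  0.    ,   0.    ,   1.    ]]), 'eye': array([0.4257, 0.005 , 1.9114]), 'attitude': array([ 0.0559, -0.0461, -1.5407]), 'shot': 2}
console_edge {'side': [([217.9, 189.7], 0.69)], 'top': [([294.0, 217.6], 0.57)]} [ 0.4437 -0.1406  0.125
[... 1127 characters left out ...]
 0.3229]
sugar_jar {'side': [([336.9, 195.5], 0.65), ([122.0, 209.8], 0.37)], 'top': [([353.0, 232.9], 0.75), ([173.9, 235.0], 0.66)]} [ 0.5491 -0.0346  0.4305]
bowl {'side': [([392.5, 211.1], 0.92), ([183.7, 198.6], 0.43)], 'top': [([128.0, 210.9], 0.61), ([312.1, 223.3], 0.47), ([347.3, 232.9], 0.17)]} [0.4534 0.5408 0.0182]
timer {'side': [([122.9, 211.3], 0.75)], 'top': [([270.4, 203.3], 0.7), ([386.4, 218.8], 0.47), ([316.7, 198.7], 0.27)]} [ 0.5834 -0.2216  0.2644]
scraper {'side': [([165.6, 199.1], 0.76), ([338.0, 194.0], 0.67)], 'top': [([349.4, 233.9], 0.97)]} [ 0.3846 -0.3736  0.0045]
sheeter {'side': [([307.9, 235.3], 0.64)], 'top': [([290.4, 214.5], 0.84)]} [0.5141 0.0335 0.0246]
```

```bash
python3 - <<'E'
import cv2
a=cv2.imread("pics/side0.png");b=cv2.imread("pics/top0.png")
cv2.imwrite("pics/side0b.png",cv2.resize(a[110:340,80:460],None,fx=2.1,fy=2.1,interpolation=cv2.INTER_CUBIC))
cv2.imwrite("pics/top0b.png",cv2.resize(b[90:270,100:420],None,fx=2.5,fy=2.5,interpolation=cv2.INTER_CUBIC))
E
```

```text
(no output)
```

View pics/side0b.png

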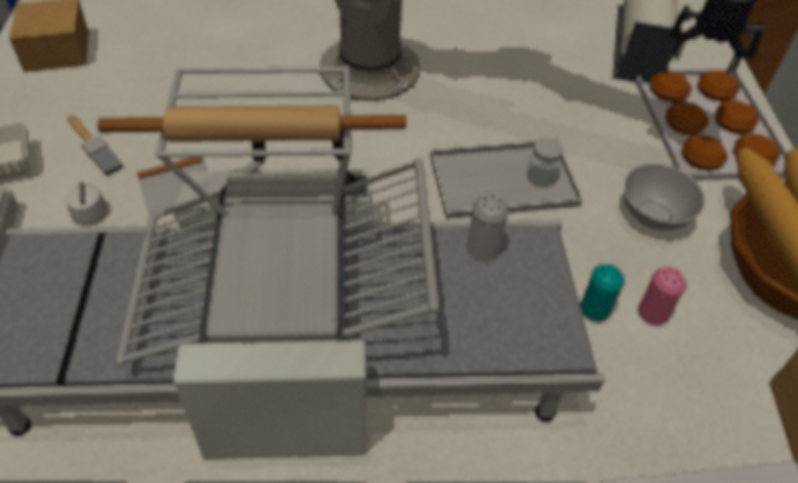

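View pics/top0b.png

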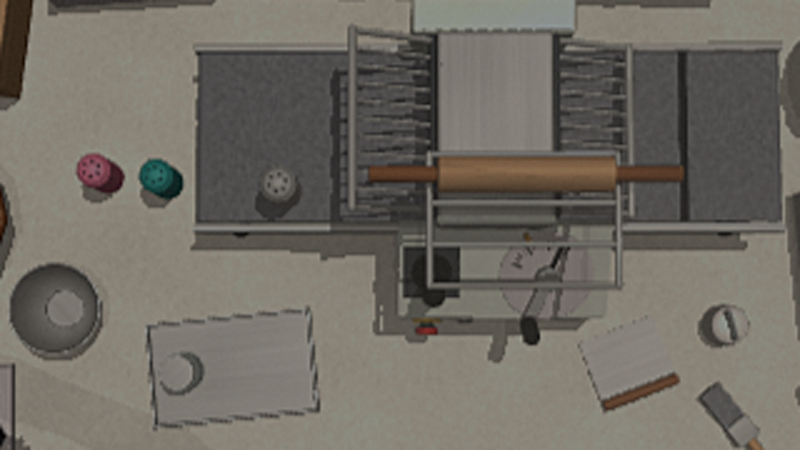

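The grey shaker (side full-frame (312,217), top (211,164)) stands on the left-hand belt. The teal (side (367,250)) and pink (side (395,251)) look-alikes stand on the counter. The grey one fits the description. Next I fit the sheeter pose.

```bash
cat >> h.py <<'E'
c25,s25=np.cos(np.radians(25)),np.sin(np.radians(25))
N=np.array([-s25,0,c25]);U=np.array([c25,0,s25])  # normal, up-slope (sheeter)
PIV=np.array([.064,-.085,.155]);STK=np.array([.070,.090,.158])
def dial(a,rad,h):  # pointer direction at angle a (ccw seen by operator, 0=up slope)
    return PIV+rad*(np.cos(a)*U+np.sin(a)*np.array([0,1,0]))+h*N
def S(q,X):
    c,s=np.cos(q[2]),np.sin(q[2]);X=np.asarray(X);return np.array([q[0]+c*X[0]-s*X[1],q[1]+s*X[0]+c*X[1],X[2]])
E
python3 - <<'E'
from h import *
np.set_printoptions(precision=4,suppress=True)
s=r.grab_frame("side");t=r.grab_frame("top")
ob=[(s,(217.9,189.7),(0,0,.125)),(t,(294,217.6),(0,0,.125)),(s,(205.5,140.6),(.04,-.025,.385)),
(s,(192.4,198.6),PIV),(t,(316.3,198),PIV),(s,(239.4,176.6),STK+.082*N),(t,(272,207.6),STK+.082*N),(t,(273.2,199.5),STK),
(t,(272,204.8),(.04,.1,.385)),(t,(348,204.8),(.04,-.15,.385)),
(t,(178.8,110.8),(.411,.45,.14)),(t,(178.8,178),(.149,.45,.14)),(t,(412,110.8),(.411,-.45,.14)),(t,(412,178.8),(.149,-.45,.14)),
(s,(346.7,218),(.149,.45,.14)),(s,(363.3,287),(.411,.45,.14))]
f=lambda q:np.concatenate([proj(p,S(q,X))-u for p,u,X in ob])
o=least_squares(f,[.45,-.14,0],loss="soft_l1");q=o.x;print(q);print(f(q).reshape(-1,2))
np.save("q.npy",q)
# guard angle
for n,p,u in(("s",s,(278.9,189.2)),("t",t,(239.2,165.7))):pass
g=lambda a:np.array([.18,.09+.13*np.cos(a[0]+np.arctan2(-.055,.118)),.24+.13*np.sin(a[0]+np.arctan2(-.055,.118))])
o2=least_squares(lambda a:np.concatenate([proj(s,S(q,g(a)))-(278.9,189.2),proj(t,S(q,g(a)))-(239.2,165.7)]),[1.]);print("guard",o2.x,o2.fun,S(q,g(o2.x)))
# shaker: landmark matching
print("shaker tri",tri([s,t],[(307.8,233.4),(211,164)]),"on belt side",onz(s,(307.8,233.4),.14))
for p in(s,t):
    for k in r.outline_of(p,"shaker")[:4]: print(k["rect"],round(k["conf"],2))
    for k in r.outline_of(p,"tray")[:2]:
        m=k["pixels"].astype(np.uint8);rc=cv2.minAreaRect(np.argwhere(m)[:,::-1].astype(np.float32));print("tray",k["rect"],k["conf"],rc,[onz(p,c,.022) for c in cv2.boxPoints(rc)])
    for k in r.search_frame(p,"sugar_jar")[:3]:print("jar",k)
# pointer/lever/marker angles in top
from numpy import degrees
for nm,u,rad,h,a0 in(("ptr",(326.1,186.7),.06,.008,-.3),("mark?",(271.6,199.8),.06,.008,.3),):
    o3=least_squares(lambda a:proj(t,S(q,dial(a[0],rad,h)))-u,[a0]);print(nm,o3.x,o3.fun)
for p,u in((t,(312.2,221.3)),(s,(203.7,178.1))):
    o3=least_squares(lambda a:proj(p,S(q,dial(a[0]+np.pi,.075,.05)))-u,[0]);print("lever",o3.x,o3.fun)
x=cv2.resize(t["pixels"][165:245,260:360,::-1],None,fx=7.5,fy=7.5,interpolation=cv2.INTER_CUBIC)
cv2.imwrite("pics/dial.png",x)
print([ (round(a,2),proj(t,S(q,dial(a,.06,.008)))) for a in np.arange(-.5,1.1,.3)])
E
```

```text
[ 0.4454 -0.1415  0.0247]
[[ 0.8034  0.3844]
 [ 1.3049 -0.4716]
 [-0.6638  2.0952]
 [ 1.0801 -1.049 ]
 [ 2.0536  2.2801]
 [ 2.6931 -0.6145]
 [ 0.9024 -0.613 ]
 [-0.9418 -1.0573]
 [-0.5526 -0.6509]
 [-0.6612 -0.2849]
 [ 0.7872 -0.309 ]
 [-0.2753 -0.2948]
 [-0.1637  0.5488]
 [ 1.006  -0.0379]
 [-0.9868 -1.3395]
 [ 0.2745 -1.8666]]
guard [0.963] [-0.5942  2.2457  2.3142 -0.9561] [0.6204 0.0653 0.3054]
shaker tri [0.6414 0.1835 0.1198] on belt side [0.6562 0.1718 0.14  ]
[383.7, 235.8, 23.9, 31.4] 0.85
[301.8, 202.6, 18.5, 30.9] 0.72
[358.4, 232.7, 21.4, 29.5] 0.61
tray [239.5, 183.0, 50.2, 88.3] 0.41 ((261.90692138671875, 228.38275146484375), (81.79979705810547, 48.581607818603516), 85.2363510131836) [array([ 0.3446, -0.0902,  0.022 ]), array([0.319, 0.114, 0.022]), array([0.7135, 0.1162, 0.022 ]), array([ 0.7299, -0.0511,  0.022 ])]
[153.6, 154.9, 18.8, 16.8] 0.68
[201.6, 155.7, 18.9, 16.3] 0.53
[129.7, 152.4, 19.3, 15.9] 0.5
tray [158.1, 215.5, 68.5, 43.8] 0.94 ((192.18812561035156, 236.3811798095703), (41.791561126708984, 66.56797790527344), 84.2894058227539) [array([0.4226, 0.4135, 0.022 ]), array([0.4576, 0.1443, 0.022 ]), array([0.2897, 0.1217, 0.022 ]), array([0.2549, 0.3894, 0.022 ])]
tray [270.1, 204.6, 6.5, 8.2] 0.39 ((273.5, 208.0), (7.0, 6.0), 0.0) [array([ 0.4684, -0.0462,  0.022 ]), array([ 0.4929, -0.0456,  0.022 ]), array([ 0.4937, -0.0741,  0.022 ]), array([ 0.4693, -0.0748,  0.022 ])]
jar {'rect': [164.0, 231.2, 17.9, 14.2], 'conf': 0.61}
ptr [-0.4083] [-0.3341  0.797 ]
mark? [1.5735] [31.1211  1.2522]
lever [-0.3712] [-0.4629  1.2698]
lever [-0.4371] [ 0.0253 -0.1651]
[(np.float64(-0.5), array([327.0518, 188.1064])), (np.float64(-0.2), array([322.632 , 186.5466])), (np.float64(0.1), array([317.8423, 186.2999])), (np.float64(0.4), array([313.1262, 187.3895])), (np.float64(0.7), array([308.9187, 189.7111])), (np.float64(1.0), array([305.603 , 193.0444]))]
```

View pics/dial.png

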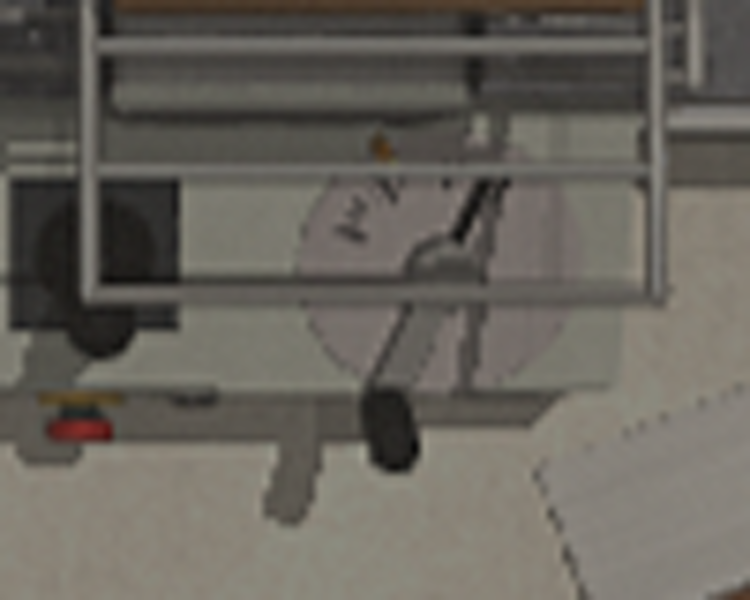

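The brass marker shows at dial-crop (382,147), which is full-frame (311,184.6). The black pointer runs to about (490,180), and the lever grip is at about (390,430), clear of the rack. Next: the marker angle, shaker fit, jar, and the first rows.

```bash
cat >> h.py <<'E'
q=np.load("q.npy")
def state(): 
    o=r.get_obs();return np.array(o["tcp_pos"]),R.from_rotvec(o["orientation"])
def rel(P0,R0,P,Rt): 
    sh=R0.inv().apply(np.array(P)-P0)/.25;tu=(R0.inv()*Rt).as_rotvec()/(np.pi/2)
    return np.round(np.concatenate([sh,tu]),3).tolist()
def down(yaw): # tool z down, closing axis y at world azimuth yaw
    y=np.array([np.cos(yaw),np.sin(yaw),0]);z=np.array([0,0,-1.]);return R.from_matrix(np.array([np.cross(y,z),y,z]).T)
def cyl(P,rad,h):
    a=np.linspace(0,2*np.pi,40);return [np.array(P)+[rad*np.cos(b),rad*np.sin(b),z] for b in a for z in(0,h)]
def fitcyl(obs,z,rad,h,x0):
    def f(x):
        out=[]
        for p,rc in obs:
            u=np.array([proj(p,X) for X in cyl([x[0],x[1],z],rad,h)]);mn,mx=u.min(0),u.max(0)
            out+= [(mn[0]+mx[0])/2-rc[0]-rc[2]/2+.5,(mn[1]+mx[1])/2-rc[1]-rc[3]/2+.5]
        return out
    o=least_squares(f,x0);return o.x,np.round(o.fun,2)
def brass(t,th=12):
    im=t["pixels"][178:192,303:322].astype(float);w=im[:,:,0]-im[:,:,2];return w
E
python3 - <<'E'
from h import *
np.set_printoptions(precision=4,suppress=True,linewidth=160)
s=r.grab_frame("side");t=r.grab_frame("top")
print(fitcyl([(s,[301.8,202.6,18.5,30.9]),(t,[201.6,155.7,18.9,16.3])],.14,.027,.112,[.655,.18]))
print("jar",fitcyl([(t,[164,231.2,17.9,14.2])],.004,.031,.085,[.35,.35]))
w=brass(t);print(w.astype(int))
for rad in(.06,.069,.078):print(rad,[(a,np.round(proj(t,S(q,dial(a,rad,.008))),1).tolist()) for a in(.1,.2,.3,.4,.5,.6)])
P0,R0=state();print(P0,R0.as_matrix())
E
```

```text
(array([0.6343, 0.179 ]), array([ 1.15, -0.14,  1.31,  0.07]))
jar (array([0.3496, 0.3419]), array([ 0., -0.]))
[[11  9  8  9  9  8  8  9  9  8  8  9 10  8  8  9  9  9  9]
 [ 6  6  6  8  7  6  6  7  7  7  6  7  7  8  7  7  7  6  7]
 [ 5  5  5  5  5  5  5  5  6  5  5  5  6  5  5  4  6  7  8]
 [ 5  7  7  5  6  8  5  7  6  6  5  5  7  7  5  7  9  7  7]
 [ 7  8  8  8  9  7  6 14  8  6  8  8  8  9  8  8  9  8  7]
 [ 8  9  9  9  8  7 13 25 13  8  8  7  8  9 10  8 10  9  7]
 [ 9  9  7  8  8  7 19 35 46 10  8  9  8  9  9  9  9  8  8]
 [ 8  9  8  8  9  7  7 39 50 20  8  9  8  9  8  8  8  9  8]
 [ 8  8  7  8  9  7  6 25 27 24 10  9  8 10  9  9  6  9  8]
 [ 7  6  6  7  8  6  7  9 10 12  7  7  6  7  7  6  6  8  7]
 [ 7  6  6  8  7  8  6  5  6  7  6  7  6  7  7  8  5  7  9]
 [10  9 10 12 11 10 11  7  6 10  8 11  9 12 11 12  6 11 11]
 [ 9 10 11 11 12 12 10 11  7  9 11 13 12 13 13 12 10 11 14]
 [11 12 12 12  9 11 12 11 11  6 12 12 12 12 12 11 12 13 13]]
0.06 [(0.1, [317.8, 186.3]), (0.2, [316.2, 186.5]), (0.3, [314.7, 186.9]), (0.4, [313.1, 187.4]), (0.5, [311.6, 188.0]), (0.6, [310.2, 188.8])]
0.069 [(0.1, [317.7, 184.0]), (0.2, [315.9, 184.3]), (0.3, [314.1, 184.7]), (0.4, [312.3, 185.3]), (0.5, [310.6, 186.1]), (0.6, [309.0, 186.9])]
0.078 [(0.1, [317.6, 181.8]), (0.2, [315.5, 182.1]), (0.3, [313.5, 182.6]), (0.4, [311.5, 183.2]), (0.5, [309.5, 184.1]), (0.6, [307.7, 185.1])]
[0.2831 0.6128 0.2453] [[-0.9078  0.4194 -0.    ]
 [ 0.4194  0.9078  0.    ]
 [ 0.      0.     -1.    ]]
```

apply_moves(
  rows=[
    [-1,-0.476,-0.38,0,0,0],
    [-1,-0.476,-0.38,0,0,0],
    [-1,-0.476,-0.38,0,0,0],
    [-1,-0.476,-0.38,0,0,0],
    [-1,-0.476,-0.38,0,0,0],
  ],
  claw=1,
)

```text
clock: 2.82
tcp_pos: [0.4625, 0.397, 0.3418]
orientation: [0.679, 3.066, 0.001]
contact_force: [1.2, 0.6, 0.3]
grip_width: 0.0855
gripper_force: 0.0
```

apply_moves(
  rows=[
    [-1,-0.51,0,0,0,0],
    [-1,-0.51,0,0,0,0],
    [-1,-0.51,0,0,0,0],
    [-1,-0.51,0,0,0,0],
    [-1,-0.51,0,0,0,0],
  ],
)

```text
clock: 3.45
tcp_pos: [0.6356, 0.1747, 0.3404]
orientation: [0.682, 3.065, -0.002]
contact_force: [-0.7, 0.9, 0.5]
grip_width: 0.0853
gripper_force: 0.0
```

apply_moves(
  rows=[
    [0.012,0.012,0.26,0,0,0],
    [0.012,0.012,0.4,0,0,0],
    [0.012,0.012,0.52,0,0,0],
    [0.012,0.012,0.52,0,0,0],
  ],
)

```text
clock: 3.95
tcp_pos: [0.6305, 0.1829, 0.2078]
orientation: [-0.673, -3.064, 0.004]
contact_force: [0.4, -0.3, -0.8]
grip_width: 0.0853
gripper_force: 0.0
```

apply_moves(
  rows=[
    [0,0,0,0,0,0],
    [0,0,0,0,0,0],
    [0,0,0,0,0,0],
    [0,0,0,0,0,0],
    [0,0,0,0,0,0],
  ],
  claw=0,
  newtons=35,
)

```text
clock: 4.58
tcp_pos: [0.6332, 0.1832, 0.2124]
orientation: [0.675, 3.066, 0.003]
contact_force: [-1.6, -1.7, 5.8]
grip_width: 0.0539
gripper_force: 36.6
```

apply_moves(
  rows=[
    [0,0,-0.2,0,0,0],
    [0,0,-0.52,0,0,0],
    [0,0,-0.52,0,0,0],
    [0,0,-0.52,0,0,0],
  ],
)

```text
clock: 5.08
tcp_pos: [0.6324, 0.1834, 0.3412]
orientation: [0.674, 3.067, 0.002]
contact_force: [-0.3, 0.9, -3.2]
grip_width: 0.0535
gripper_force: 38.9
```

apply_moves(
  rows=[
    [0.25,-0.065,0,0,0,0],
    [0.5,-0.13,0,0,0,0],
    [0.75,-0.2,0,0,0,0],
    [0.949,-0.249,0,0,0,0],
    [0.949,-0.249,0,0,0,0],
  ],
)

```text
clock: 5.7
tcp_pos: [0.3855, 0.2267, 0.3379]
orientation: [-0.664, -3.066, 0.005]
contact_force: [1.0, 0.2, -2.9]
grip_width: 0.0539
gripper_force: 38.6
```

apply_moves(
  rows=[
    [0,0,0.24,0,0,0],
    [0,0,0.48,0,0,0],
    [0,0,0.72,0,0,0],
    [0,0,0.92,0,0,0],
    [0,0,0.92,0,0,0],
  ],
)

```text
clock: 6.32
tcp_pos: [0.3876, 0.2234, 0.1063]
orientation: [-0.674, -3.062, 0.014]
contact_force: [-0.3, 0.6, -2.4]
grip_width: 0.0534
gripper_force: 39.7
```

```bash
python3 - <<'E'
from h import *
np.set_printoptions(precision=4,suppress=True,linewidth=160)
P0,R0=state();print(P0,R0.as_matrix(),r.get_obs()["joints"],r.get_obs()["contact_force"])
t=r.grab_frame("top")
cv2.imwrite("pics/tray1.png",cv2.resize(t["pixels"][150:280,100:300,::-1],None,fx=4,fy=4,interpolation=cv2.INTER_CUBIC))
E
```

```text
[0.3876 0.2234 0.1063] [[-0.9075  0.4199 -0.0084]
 [ 0.4199  0.9075 -0.0073]
 [ 0.0046 -0.0102 -0.9999]] [-0.7569  0.3176  0.11    2.203  -0.0567  0.6347  0.5311] [-0.3017  0.5841 -2.4251]
```

apply_moves(
  rows=[
    [0,0,0.06,0,0,0],
    [0,0,0.09,0,0,0],
    [0,0,0.108,0,0,0],
    [0,0,0.114,0,0,0],
  ],
)

```text
clock: 6.88
tcp_pos: [0.3908, 0.2264, 0.082]
orientation: [0.675, 3.068, 0.001]
contact_force: [-0.0, -0.0, -3.3]
grip_width: 0.0534
gripper_force: 39.7
```

apply_moves(
  rows=[
    [0,0,0.008,0,0,0],
    [0,0,0.014,0,0,0],
    [0,0,0.018,0,0,0],
    [0,0,0.02,0,0,0],
  ],
)

```text
clock: 7.38
tcp_pos: [0.3907, 0.2263, 0.0768]
orientation: [-0.675, -3.068, -0.0]
contact_force: [0.7, 0.2, -3.3]
grip_width: 0.0538
gripper_force: 39.7
```

apply_moves(
  rows=[
    [0,0,0.006,0,0,0],
    [0,0,0.01,0,0,0],
    [0,0,0.01,0,0,0],
  ],
)

```text
clock: 7.75
tcp_pos: [0.3913, 0.2259, 0.0762]
orientation: [0.676, 3.068, 0.001]
contact_force: [-4.9, -6.3, 26.0]
grip_width: 0.0534
gripper_force: 41.3
```

apply_moves(
  rows=[
    [0,0,-0.006,0,0,0],
    [0,0,-0.006,0,0,0],
  ],
)

```text
clock: 8.0
tcp_pos: [0.3911, 0.2262, 0.0764]
orientation: [0.675, 3.068, 0.001]
contact_force: [-0.8, -3.3, 9.4]
grip_width: 0.0536
gripper_force: 40.2
```

apply_moves(
  rows=[
    [0,0,0,0,0,0],
    [0,0,0,0,0,0],
    [0,0,0,0,0,0],
    [0,0,0,0,0,0],
    [0,0,0,0,0,0],
  ],
  claw=1,
)

```text
clock: 8.62
tcp_pos: [0.3907, 0.2263, 0.0757]
orientation: [-0.675, -3.068, 0.0]
contact_force: [-0.2, 0.3, 0.3]
grip_width: 0.0852
gripper_force: 0.0
```

apply_moves(
  rows=[
    [0,0,-0.15,0,0,0],
    [0,0,-0.4,0,0,0],
    [0,0,-0.65,0,0,0],
    [0,0,-1,0,0,0],
    [0,0,-1,0,0,0],
  ],
)

```text
clock: 9.25
tcp_pos: [0.3917, 0.2269, 0.3298]
orientation: [0.674, 3.065, 0.008]
contact_force: [-0.8, 0.8, -1.5]
grip_width: 0.0854
gripper_force: 0.0
```

```bash
python3 - <<'E'
from h import *
np.set_printoptions(precision=4,suppress=True,linewidth=160)
P0,R0=state();print(P0,r.get_obs()["clock"])
t=r.grab_frame("top");s=r.grab_frame("side")
a=cv2.resize(t["pixels"][150:280,140:270,::-1],(400,400),interpolation=cv2.INTER_CUBIC)
b=cv2.resize(s["pixels"][130:260,270:400,::-1],(400,400),interpolation=cv2.INTER_CUBIC)
cv2.imwrite("pics/tray2.png",np.hstack([a,b]))
E
```

```text
[0.3917 0.2269 0.3298] 9.25
```

View pics/tray2.png

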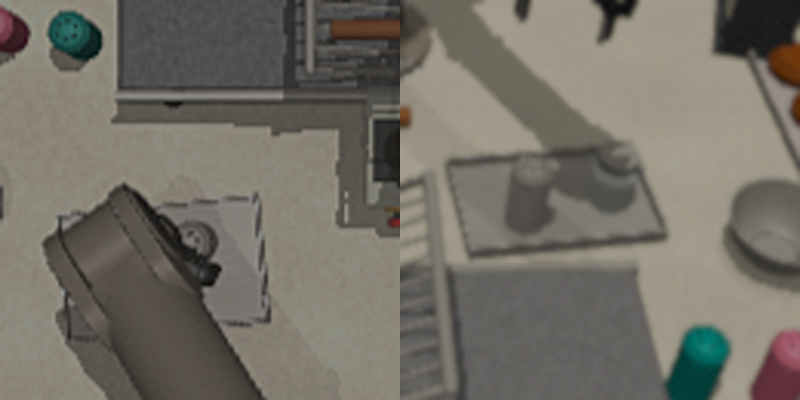

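Top view: the shaker stands upright in the tray at crop (197,238). Side view: it is at (530,195), clear of the jar at (615,185). Guard next.

```bash
cat >> h.py <<'E'
a0=np.arctan2(-.055,.118)
def bar(g,x=.18): return np.array([x,.09+.13*np.cos(g+a0),.24+.13*np.sin(g+a0)])
th=np.radians(15);yaw=q[2]
RG=R.from_rotvec([0,0,yaw])*R.from_matrix(np.array([[ -1,0,0],[0,np.cos(th),-np.sin(th)],[0,-np.sin(th),-np.cos(th)]]).T)
def gt(g,off=0): return S(q,bar(g))-(.021+off)*RG.as_matrix()[:,2]
E
python3 - <<'E'
from h import *
np.set_printoptions(precision=4,suppress=True,linewidth=160)
P0,R0=state();print(np.linalg.det(RG.as_matrix()),RG.as_matrix())
t=r.grab_frame("top");print("pin end",onz(t,(247,159),.41), onz(t,(274,159),.41))
print("start",gt(.963,.05),gt(.963))
A=gt(.963,.05);print(rel(P0,R0,A,RG))
B=gt(.963,.012);print("B",rel(A,RG,B,RG))
for g in(.963,.75,.5,.25,.1,0): print(g,rel(A,RG,gt(g),RG))
E
```

```text
1.0000000000000002 [[-0.9997 -0.0238  0.0064]
 [-0.0247  0.9656 -0.2587]
 [ 0.     -0.2588 -0.9659]]
pin end [0.6271 0.044  0.41  ] [ 0.6296 -0.0441  0.41  ]
start [0.6199 0.0836 0.3739] [0.6202 0.0707 0.3256]
[-1.069, -0.138, -0.178, 0.167, -0.036, -0.29]
B [0.0, 0.0, 0.152, 0.0, 0.0, 0.0]
0.963 [-0.0, 0.0, 0.2, 0.0, 0.0, 0.0]
0.75 [0.0, 0.07, 0.286, 0.0, 0.0, 0.0]
0.5 [0.0, 0.126, 0.403, 0.0, 0.0, 0.0]
0.25 [-0.0, 0.152, 0.53, 0.0, 0.0, 0.0]
0.1 [-0.0, 0.152, 0.608, 0.0, 0.0, 0.0]
0 [-0.0, 0.146, 0.659, 0.0, 0.0, 0.0]
```

```bash
sed -i 's/th=np.radians(15)/th=np.radians(25)/; s/def bar(g,x=.18)/def bar(g,x=.25)/' h.py
python3 - <<'E'
from h import *
P0,R0=state()
A=gt(.963,.06);M=(P0+A)/2+[0,0,.06];print("A",A,"M",M)
RM=R0*R.from_rotvec((R0.inv()*RG).as_rotvec()/2)
print(rel(P0,R0,M,RM),rel(M,RM,A,RG))
for g in(.963,.75,.5,.25,.1,0,-.03): print(g,rel(A,RG,gt(g),RG))
E
```

```text
A [0.68949174 0.10120058 0.37877515] M [0.54028335 0.16387262 0.412796  ]
[-0.647, 0.024, -0.343, 0.137, -0.031, -0.143] [-0.632, -0.089, 0.176, 0.137, -0.031, -0.143]
0.963 [0.0, -0.0, 0.24, 0.0, 0.0, 0.0]
0.75 [0.0, 0.084, 0.312, 0.0, 0.0, 0.0]
0.5 [0.0, 0.159, 0.418, 0.0, 0.0, 0.0]
0.25 [-0.0, 0.207, 0.538, 0.0, 0.0, 0.0]
0.1 [-0.0, 0.221, 0.615, 0.0, 0.0, 0.0]
0 [-0.0, 0.223, 0.667, 0.0, 0.0, 0.0]
-0.03 [0.0, 0.223, 0.682, 0.0, 0.0, 0.0]
```

apply_moves(
  rows=[
    [-0.2,0.01,-0.3,0.045,-0.01,-0.05],
    [-0.45,0.02,-0.343,0.09,-0.02,-0.1],
    [-0.647,0.024,-0.343,0.137,-0.031,-0.143],
    [-0.647,0.024,-0.343,0.137,-0.031,-0.143],
  ],
  claw=0,
  newtons=40,
)

```text
clock: 9.9
tcp_pos: [0.5423, 0.1623, 0.4088]
orientation: [-0.326, -3.103, 0.352]
contact_force: [-0.9, 0.2, -0.6]
grip_width: 0.0117
gripper_force: 0.0
```

apply_moves(
  rows=[
    [-0.21,-0.03,0.058,0.045,-0.01,-0.047],
    [-0.42,-0.06,0.117,0.09,-0.02,-0.095],
    [-0.632,-0.089,0.176,0.137,-0.031,-0.143],
    [-0.632,-0.089,0.176,0.137,-0.031,-0.143],
    [-0.632,-0.089,0.176,0.137,-0.031,-0.143],
  ],
)

```text
clock: 10.52
tcp_pos: [0.6883, 0.1015, 0.3757]
orientation: [-0.037, 3.066, -0.681]
contact_force: [-0.2, 0.1, 0.9]
grip_width: 0.0
gripper_force: 0.0
```

```bash
python3 - <<'E'
from h import *
P0,R0=state();o=r.get_obs();print(P0,o["clock"],o["joints"],o["grip_width"],o["contact_force"],np.degrees((R0.inv()*RG).magnitude()))
for g in(.963,.75,.5,.25,.1,0,-.03): print(g,rel(P0,R0,gt(g),RG))
E
```

```text
[0.68828884 0.10150613 0.37570623] 10.525 [-0.58608514  0.51134478  0.27523552  1.30094179  0.28077159  1.49283203
  1.21711416] 7.246124767679766e-06 [-0.24391811  0.10292004  0.92318294] 0.3027754022880637
0.963 [-0.006, -0.006, 0.229, -0.001, -0.003, 0.0]
0.75 [-0.006, 0.077, 0.302, -0.001, -0.003, 0.0]
0.5 [-0.007, 0.153, 0.407, -0.001, -0.003, 0.0]
0.25 [-0.008, 0.201, 0.527, -0.001, -0.003, 0.0]
0.1 [-0.008, 0.215, 0.604, -0.001, -0.003, 0.0]
0 [-0.008, 0.217, 0.656, -0.001, -0.003, 0.0]
-0.03 [-0.008, 0.217, 0.672, -0.001, -0.003, 0.0]
```

apply_moves(
  rows=[
    [0,0,0.13,0,0,0],
    [-0.006,-0.006,0.21,0,0,0],
    [-0.006,0.025,0.25,0,0,0],
    [-0.006,0.077,0.302,0,0,0],
    [-0.006,0.12,0.355,0,0,0],
  ],
)

```text
clock: 11.15
tcp_pos: [0.6904, 0.0926, 0.2857]
orientation: [-0.037, 3.062, -0.678]
contact_force: [-2.2, -0.3, 6.6]
grip_width: -0.0002
gripper_force: 3.0
```

```bash
python3 - <<'E'
from h import *
P0,R0=state();o=r.get_obs();print(P0,o["clock"],o["contact_force"])
for g in(.6,.5,.4,.25,.1,0,-.03): print(g,rel(P0,R0,gt(g),RG))
E
```

```text
[0.69044274 0.09257185 0.28574531] 11.15 [-2.18138787 -0.28813168  6.57402719]
0.6 [0.003, 0.006, 0.021, 0.0, -0.0, -0.0]
0.5 [0.003, 0.033, 0.066, 0.0, -0.0, -0.0]
0.4 [0.003, 0.056, 0.113, 0.0, -0.0, -0.0]
0.25 [0.003, 0.081, 0.186, 0.0, -0.0, -0.0]
0.1 [0.003, 0.094, 0.263, 0.0, -0.0, -0.0]
0 [0.003, 0.097, 0.315, 0.0, -0.0, -0.0]
-0.03 [0.003, 0.097, 0.331, 0.0, -0.0, -0.0]
```

Contact at 6.6 N, so the bar is moving down.

apply_moves(
  rows=[
    [0.003,0.03,0.06,0,0,0],
    [0.003,0.055,0.113,0,0,0],
    [0.003,0.073,0.16,0,0,0],
    [0.003,0.085,0.21,0,0,0],
    [0.003,0.094,0.263,0,0,0],
  ],
)

```text
clock: 11.78
tcp_pos: [0.6905, 0.091, 0.2155]
orientation: [-0.044, 3.062, -0.668]
contact_force: [1.0, 8.9, 3.7]
grip_width: 0.0001
gripper_force: 3.5
```

apply_moves(
  rows=[
    [0,0.002,0.025,0,0,0],
    [0,0.003,0.045,0,0,0],
    [0,0.003,0.058,0,0,0],
    [0,0.003,0.064,0,0,0],
  ],
)

```text
clock: 12.28
tcp_pos: [0.6905, 0.0848, 0.2034]
orientation: [-0.042, 3.062, -0.669]
contact_force: [-9.3, 11.0, 22.6]
grip_width: 0.0003
gripper_force: 12.8
```

apply_moves(
  rows=[
    [0,0,-0.1,0,0,0],
    [0,0,-0.3,0,0,0],
    [0,0,-0.6,0,0,0],
    [0,0,-0.8,0,0,0],
    [0,0,-0.8,0,0,0],
  ],
)

```text
clock: 12.9
tcp_pos: [0.6895, 0.1678, 0.387]
orientation: [-0.042, 3.056, -0.668]
contact_force: [0.1, -0.2, -0.5]
grip_width: -0.0001
gripper_force: 0.0
```

```bash
python3 - <<'E'
from h import *
np.set_printoptions(precision=3,suppress=True)
P0,R0=state();o=r.get_obs();print(P0,o["clock"],o["contact_force"],o["joints"])
t=r.grab_frame("top");s=r.grab_frame("side")
for p in(s,t):
    print([(k["point"],k["conf"]) for k in r.landmark_of(p,"guard_bar")[:2]],[(g,proj(p,S(q,bar(g,.18)))) for g in(0,.05,.1)])
cv2.imwrite("pics/guard.png",cv2.resize(s["pixels"][120:320,120:380,::-1],None,fx=3,fy=3,interpolation=cv2.INTER_CUBIC))
# lever approach: tool along slope normal (z=-N), closing axis
E
```

```text
[0.689 0.168 0.387] 12.9 [ 0.14  -0.182 -0.486] [-0.65   0.546  0.262  1.219  0.265  1.554  1.158]
[([275.5, 215.0], 0.61), ([337.4, 195.7], 0.41)] [(0, array([277.863, 216.303])), (0.05, array([278.75 , 215.148])), (0.1, array([279.554, 213.961]))]
[([242.2, 169.3], 0.93), ([326.2, 188.0], 0.72)] [(0, array([241.139, 168.637])), (0.05, array([240.389, 168.453])), (0.1, array([239.714, 168.265]))]
```

View pics/guard.png

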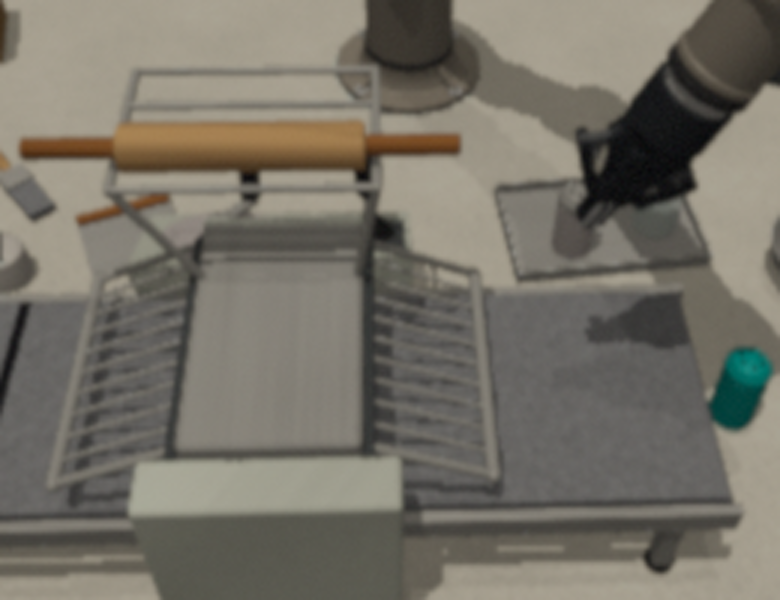

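The guard lies flat, mirroring the right-hand one, with its bar at crop (485,380) against the predicted shut position. Lever next.

```bash
cat >> h.py <<'E'
RL=R.from_rotvec([0,0,yaw])*R.from_matrix(np.array([[-c25,0,-s25],[0,1,0],[s25,0,-c25]]).T)
NW=-RL.as_matrix()[:,2]
def post(a,off=0): return S(q,dial(a+np.pi,.075,.05))+(off-.005)*NW   # TCP target
E
python3 - <<'E'
from h import *
np.set_printoptions(precision=4,suppress=True)
P0,R0=state()
print(S(q,dial(-.41+np.pi,.075,.05)),post(-.41,.08))
M1=np.array([.47,.2,.43]);RM=R0*R.from_rotvec((R0.inv()*RL).as_rotvec()/2)
M2=np.array([.39,.0,.34]);A=post(-.41,.08)
print(rel(P0,R0,M1,RM));print(rel(M1,RM,M2,RL));print(rel(M2,RL,A,RL))
E
```

```text
[ 0.4273 -0.1971  0.1712] [ 0.3956 -0.1979  0.2392]
[0.868, 0.07, -0.251, -0.137, -0.138, 0.03]
[0.427, -0.703, 0.442, -0.137, -0.138, 0.03]
[0.168, -0.792, 0.367, 0.0, 0.0, 0.0]
```

apply_moves(
  rows=[
    [0.22,0.02,-0.06,-0.035,-0.035,0.01],
    [0.44,0.035,-0.125,-0.07,-0.07,0.015],
    [0.66,0.055,-0.19,-0.1,-0.1,0.02],
    [0.868,0.07,-0.251,-0.137,-0.138,0.03],
    [0.868,0.07,-0.251,-0.137,-0.138,0.03],
  ],
  claw=0.75,
)

```text
clock: 13.72
tcp_pos: [0.467, 0.1998, 0.4313]
orientation: [-0.041, 2.902, -0.315]
contact_force: [-0.3, 0.5, 0.3]
grip_width: 0.0642
gripper_force: 0.0
```

apply_moves(
  rows=[
    [0.1,-0.17,0.11,-0.035,-0.035,0.01],
    [0.21,-0.35,0.22,-0.07,-0.07,0.015],
    [0.32,-0.52,0.33,-0.1,-0.1,0.02],
    [0.427,-0.703,0.442,-0.137,-0.138,0.03],
    [0.427,-0.703,0.442,-0.137,-0.138,0.03],
  ],
)

```text
clock: 14.35
tcp_pos: [0.3951, 0.0263, 0.3522]
orientation: [-0.05, 2.751, -0.012]
contact_force: [0.1, 1.2, 0.6]
grip_width: 0.0643
gripper_force: 0.0
```

```bash
python3 - <<'E'
from h import *
np.set_printoptions(precision=4,suppress=True)
P0,R0=state();o=r.get_obs();print(P0,o["clock"],o["joints"],np.degrees((R0.inv()*RL).as_rotvec()))
print(rel(P0,R0,post(-.41,.08),RL),rel(post(-.41,.08),RL,post(-.41,0),RL))
E
```

```text
[0.3951 0.0263 0.3522] 14.35 [-0.3437 -0.3312  0.0152  2.2422  0.17    0.8664  1.1926] [-0.5941 -2.6393  0.8115]
[0.203, -0.889, 0.42, -0.007, -0.029, 0.009] [0.0, -0.0, 0.32, 0.0, 0.0, 0.0]
```

apply_moves(
  rows=[
    [0.05,-0.15,0.15,-0.007,-0.029,0.009],
    [0.1,-0.35,0.28,-0.007,-0.029,0.009],
    [0.15,-0.6,0.4,-0.007,-0.029,0.009],
    [0.203,-0.889,0.42,-0.007,-0.029,0.009],
    [0.203,-0.889,0.42,-0.007,-0.029,0.009],
  ],
)

```text
clock: 14.98
tcp_pos: [0.3949, -0.2007, 0.2391]
orientation: [-0.025, 2.708, 0.005]
contact_force: [-0.1, 1.2, -0.4]
grip_width: 0.0639
gripper_force: 0.0
```

```bash
python3 - <<'E'
from h import *
np.set_printoptions(precision=4,suppress=True)
P0,R0=state();o=r.get_obs();print(P0,o["clock"],o["joints"],np.degrees((R0.inv()*RL).as_rotvec()))
print(rel(P0,R0,post(-.41,.08),RL),rel(P0,R0,post(-.41,0),RL))
t=r.grab_frame("top");s=r.grab_frame("side")
for p in(s,t):print([(k["point"],k["conf"]) for k in r.landmark_of(p,"lever_post")[:2]],proj(p,S(q,dial(-.41+np.pi,.075,.05))))
cv2.imwrite("pics/lev.png",cv2.resize(s["pixels"][130:250,140:300,::-1],None,fx=5,fy=5,interpolation=cv2.INTER_CUBIC))
E
```

```text
[ 0.3949 -0.2007  0.2391] 14.975 [-0.3965 -0.1842  0.8039  2.3736 -0.1011  0.5034  2.0937] [-0.1875 -0.1376 -0.303 ]
[-0.003, 0.011, 0.001, -0.002, -0.002, -0.003] [-0.004, 0.012, 0.321, -0.002, -0.002, -0.003]
[([202.5, 179.3], 0.58)] [203.248  177.8645]
[([311.1, 219.5], 0.51), ([348.1, 231.7], 0.37)] [311.0319 222.2978]
```

View pics/lev.png

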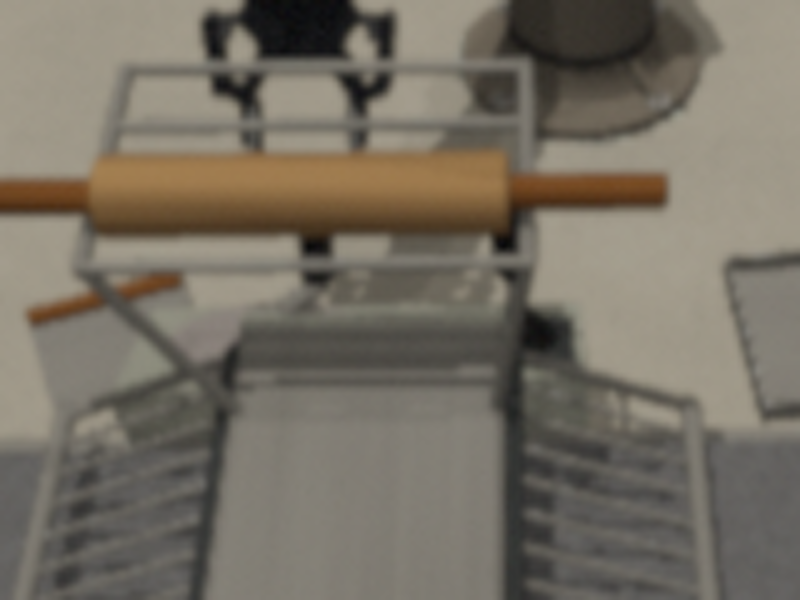

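The post shows at crop (316,245), between the open fingers at about (245,110) and (365,110). Descending.

apply_moves(
  rows=[
    [-0.004,0.012,0.1,0,0,0],
    [-0.004,0.012,0.18,0,0,0],
    [-0.004,0.012,0.25,0,0,0],
    [-0.004,0.012,0.315,0,0,0],
    [-0.004,0.012,0.315,0,0,0],
  ],
)

```text
clock: 15.8
tcp_pos: [0.4302, -0.1919, 0.1679]
orientation: [-0.036, 2.71, 0.007]
contact_force: [-0.5, -0.4, 0.2]
grip_width: 0.0642
gripper_force: 0.0
```

apply_moves(
  rows=[
    [0,0,0,0,0,0],
    [0,0,0,0,0,0],
    [0,0,0,0,0,0],
    [0,0,0,0,0,0],
    [0,0,0,0,0,0],
  ],
  claw=0,
  newtons=20,
)

```text
clock: 16.42
tcp_pos: [0.4312, -0.1933, 0.1703]
orientation: [-0.034, 2.703, 0.007]
contact_force: [-4.6, -0.8, 7.7]
grip_width: 0.0253
gripper_force: 23.3
```

```bash
python3 - <<'E'
from h import *
np.set_printoptions(precision=4,suppress=True)
P0,R0=state();o=r.get_obs();print(P0,o["clock"],o["joints"],np.degrees((R0.inv()*RL).as_rotvec()),o["contact_force"])
# implied lever angle & offset
for a in(-.5,-.41,-.35,-.3): print(a,rel(P0,R0,post(a),RL))
for a in np.arange(-.4,.71,.1): print(round(a,2),rel(P0,R0,post(a),RL)[:3])
E
```

```text
[ 0.4312 -0.1933  0.1703] 16.425 [-0.5277  0.1631  1.0501  2.4094 -0.9718  0.4296  2.9409] [-0.002   0.1131  0.0439] [-4.5611 -0.8377  7.7298]
-0.5 [0.001, 0.01, 0.01, -0.0, 0.001, 0.0]
-0.41 [0.013, -0.015, 0.01, -0.0, 0.001, 0.0]
-0.35 [0.019, -0.031, 0.01, -0.0, 0.001, 0.0]
-0.3 [0.024, -0.046, 0.01, -0.0, 0.001, 0.0]
-0.4 [0.014, -0.017, 0.01]
-0.3 [0.024, -0.046, 0.01]
-0.2 [0.032, -0.075, 0.01]
-0.1 [0.036, -0.104, 0.01]
-0.0 [0.038, -0.134, 0.01]
0.1 [0.036, -0.164, 0.01]
0.2 [0.032, -0.194, 0.01]
0.3 [0.024, -0.223, 0.01]
0.4 [0.014, -0.251, 0.01]
0.5 [0.001, -0.278, 0.01]
0.6 [-0.015, -0.304, 0.01]
0.7 [-0.033, -0.328, 0.01]
```

Joint 7 is near its limit, so I'll let go, back out, and turn the tool half a turn.

apply_moves(
  rows=[
    [0,0,0,0,0,0],
    [0,0,0,0,0,0],
    [0,0,0,0,0,0],
  ],
  claw=0.75,
)

```text
clock: 16.8
tcp_pos: [0.4309, -0.1925, 0.1696]
orientation: [-0.036, 2.705, 0.008]
contact_force: [1.0, 0.1, -0.5]
grip_width: 0.0638
gripper_force: 0.0
```

apply_moves(
  rows=[
    [0,0,-0.1,0,0,0],
    [0,0,-0.25,0,0,0],
    [0,0,-0.34,0,0,0],
    [0,0,-0.34,0,0,0.1],
    [0,0,-0.34,0,0,0.1],
  ],
)

```text
clock: 17.42
tcp_pos: [0.3951, -0.1947, 0.2483]
orientation: [0.179, 2.696, 0.054]
contact_force: [0.0, -0.8, -0.3]
grip_width: 0.0644
gripper_force: 0.0
```

```bash
python3 - <<'E'
from h import *
np.set_printoptions(precision=4,suppress=True)
P0,R0=state();o=r.get_obs();print(P0,o["clock"],o["joints"],np.degrees((R0.inv()*RL).as_rotvec()),o["contact_force"])
E
```

```text
[ 0.3951 -0.1947  0.2483] 17.425 [-0.3847 -0.213   0.7641  2.3695 -0.0576  0.522   1.8803] [-0.0124  0.2589 -9.0177] [ 0.047  -0.8362 -0.3276]
```

apply_moves(
  rows=[
    [0,0,0,0,0,0.1],
    [0,0,0,0,0,0.21],
    [0,0,0,0,0,0.32],
    [0,0,0,0,0,0.43],
    [0,0,0,0,0,0.5],
  ],
)

```text
clock: 18.05
tcp_pos: [0.3947, -0.1934, 0.2454]
orientation: [1.215, 2.46, 0.283]
contact_force: [0.1, 1.0, 0.7]
grip_width: 0.0641
gripper_force: 0.0
```

apply_moves(
  rows=[
    [0,0,0,0,0,0.11],
    [0,0,0,0,0,0.22],
    [0,0,0,0,0,0.33],
    [0,0,0,0,0,0.43],
    [0,0,0,0,0,0.5],
  ],
)

```text
clock: 18.68
tcp_pos: [0.3947, -0.1934, 0.2454]
orientation: [2.125, 1.861, 0.481]
contact_force: [0.1, -0.4, -1.0]
grip_width: 0.0641
gripper_force: 0.0
```

apply_moves(
  rows=[
    [0,0,0,0,0,0.11],
    [0,0,0,0,0,0.22],
    [0,0,0,0,0,0.33],
    [0,0,0,0,0,0.43],
    [0,0,0,0,0,0.5],
  ],
)

```text
clock: 19.3
tcp_pos: [0.3948, -0.1934, 0.2453]
orientation: [2.794, 0.946, 0.623]
contact_force: [0.5, -0.5, -0.1]
grip_width: 0.0643
gripper_force: 0.0
```

```bash
cat >> h.py <<'E'
RL0=RL;RL=RL*R.from_rotvec([0,0,np.pi])
E
python3 - <<'E'
from h import *
np.set_printoptions(precision=4,suppress=True)
P0,R0=state();o=r.get_obs();print(P0,o["clock"],o["joints"],np.degrees((R0.inv()*RL).as_rotvec()),o["contact_force"])
T=np.array([.4312,-.1933,.1703]);print(rel(P0,R0,T+.08*NW,RL),rel(T+.08*NW,RL,T,RL))
E
```

```text
[ 0.3948 -0.1934  0.2453] 19.3 [ 0.0783 -0.1151  0.3525  2.3529 -0.3037  0.5246 -0.2461] [-0.1171  0.0606 35.9902] [ 0.5422 -0.4531 -0.1288]
[0.002, 0.006, 0.014, -0.001, 0.001, 0.4] [-0.0, 0.0, 0.32, 0.0, 0.0, 0.0]
```

apply_moves(
  rows=[
    [0,0,0,0,0,0.11],
    [0,0,0,0,0,0.22],
    [0,0,0,0,0,0.33],
    [0.002,0.006,0.014,0,0,0.4],
    [0.002,0.006,0.014,0,0,0.4],
  ],
)

```text
clock: 19.92
tcp_pos: [0.3974, -0.1943, 0.2428]
orientation: [-3.062, -0.044, -0.676]
contact_force: [0.4, 0.1, -0.1]
grip_width: 0.0638
gripper_force: 0.0
```

apply_moves(
  rows=[
    [0,0,0.1,0,0,0],
    [0,0,0.18,0,0,0],
    [0,0,0.25,0,0,0],
    [0,0,0.32,0,0,0],
    [0,0,0.32,0,0,0],
  ],
)

```text
clock: 20.55
tcp_pos: [0.4309, -0.1933, 0.1701]
orientation: [-3.062, -0.045, -0.674]
contact_force: [-0.4, 0.3, 0.0]
grip_width: 0.0638
gripper_force: 0.0
```

```bash
python3 - <<'E'
from h import *
np.set_printoptions(precision=4,suppress=True)
P0,R0=state();o=r.get_obs();print(P0,o["clock"],o["joints"],np.degrees((R0.inv()*RL).as_rotvec()),o["contact_force"])
T=np.array([.4312,-.1933,.1703]);print(rel(P0,R0,T,RL))
E
```

```text
[ 0.4309 -0.1933  0.1701] 20.55 [ 0.1493  0.1063  0.2764  2.377  -0.6848  0.3376 -0.5092] [-0.067   0.1609  0.2452] [-0.3643  0.2567  0.0154]
[0.001, -0.0, -0.0, -0.001, 0.002, 0.003]
```

apply_moves(
  rows=[
    [0,0,0,0,0,0],
    [0,0,0,0,0,0],
    [0,0,0,0,0,0],
    [0,0,0,0,0,0],
  ],
  claw=0,
  newtons=30,
)

```text
clock: 21.05
tcp_pos: [0.4315, -0.1939, 0.172]
orientation: [-3.061, -0.04, -0.681]
contact_force: [-2.4, 0.5, 4.7]
grip_width: 0.0254
gripper_force: 30.6
```

```bash
cat >> h.py <<'E'
def lev(P): # lever angle from TCP (y in sheeter), slope position error
    c,s=np.cos(q[2]),np.sin(q[2]);d=np.array(P)-[q[0],q[1],0];X=np.array([c*d[0]+s*d[1],-s*d[0]+c*d[1],d[2]])-PIV
    return np.arcsin(-X[1]/.075), X@U, X@N, np.arctan2(-X[1],-X@U), np.hypot(X[1],X@U)
E
python3 - <<'E'
from h import *
np.set_printoptions(precision=4,suppress=True)
P0,R0=state();o=r.get_obs();print(P0,o["clock"],o["joints"],np.degrees((R0.inv()*RL).as_rotvec()),o["contact_force"])
print("lever",lev(P0))
a0=lev(P0)[0];D=P0-post(a0)
for a in np.arange(-.4,.9,.1): print(round(a,2),rel(P0,R0,post(a)+D,RL))
t=r.grab_frame("top");print([(k["point"],k["conf"]) for k in r.landmark_of(t,"pointer_tip")[:3]],[(k["point"],k["conf"]) for k in r.landmark_of(t,"marker_tab")[:3]])
E
```

```text
[ 0.4315 -0.1939  0.172 ] 21.05 [ 0.1512  0.1024  0.2753  2.3764 -0.6846  0.3377 -0.512 ] [-0.0054 -0.0813  0.0715] [-2.4345  0.5455  4.6557]
lever (np.float64(-0.45554858925741565), np.float64(-0.06457350709318918), np.float64(0.04891410571456266), np.float64(-0.47240348876688343), np.float64(0.07251562037595466))
-0.4 [-0.007, 0.015, -0.0, -0.0, -0.001, 0.001]
-0.3 [-0.017, 0.043, -0.0, -0.0, -0.001, 0.001]
-0.2 [-0.025, 0.072, -0.0, -0.0, -0.001, 0.001]
-0.1 [-0.029, 0.102, -0.0, -0.0, -0.001, 0.001]
-0.0 [-0.031, 0.132, -0.0, -0.0, -0.001, 0.001]
0.1 [-0.029, 0.162, -0.0, -0.0, -0.001, 0.001]
0.2 [-0.025, 0.192, -0.0, -0.0, -0.001, 0.001]
0.3 [-0.017, 0.221, -0.0, -0.0, -0.001, 0.001]
0.4 [-0.007, 0.249, -0.0, -0.0, -0.001, 0.001]
0.5 [0.006, 0.276, -0.0, -0.0, -0.001, 0.001]
0.6 [0.021, 0.301, 0.0, -0.0, -0.001, 0.001]
0.7 [0.04, 0.325, 0.0, -0.0, -0.001, 0.001]
0.8 [0.06, 0.347, 0.0, -0.0, -0.001, 0.001]
[([323.8, 183.7], 0.62)] [([201.9, 228.8], 0.39), ([386.1, 217.9], 0.31)]
```

apply_moves(
  rows=[
    [-0.017,0.043,0,0,0,0],
    [-0.029,0.102,0,0,0,0],
    [-0.029,0.162,0,0,0,0],
    [-0.017,0.221,0,0,0,0],
    [-0.007,0.249,0,0,0,0],
  ],
)

```text
clock: 21.82
tcp_pos: [0.4273, -0.251, 0.1676]
orientation: [-3.054, -0.047, -0.664]
contact_force: [-17.1, 12.2, 5.6]
grip_width: 0.0256
gripper_force: 31.5
```

```bash
python3 - <<'E'
from h import *
np.set_printoptions(precision=4,suppress=True)
P0,R0=state();o=r.get_obs();print(P0,o["clock"],o["joints"],np.degrees((R0.inv()*RL).as_rotvec()),o["contact_force"],o["gripper_force"])
print("lever",lev(P0))
a0=lev(P0)[0];D=P0-post(a0)
for a in np.arange(.3,.9,.1): print(round(a,2),rel(P0,R0,post(a)+D,RL))
E
```

```text
[ 0.4273 -0.251   0.1676] 21.825 [ 0.2898  0.1708  0.2939  2.3083 -0.7789  0.4253 -0.29  ] [-0.6557  0.4623  0.2188] [-17.1422  12.2421   5.6041] 31.473386585712433
lever (np.float64(0.3264268430474662), np.float64(-0.07153376767425199), np.float64(0.04729912699726747), np.float64(0.32432698788138686), np.float64(0.07546827522615078))
0.3 [-0.002, -0.008, 0.0, -0.007, 0.005, 0.002]
0.4 [0.008, 0.021, -0.0, -0.007, 0.005, 0.002]
0.5 [0.021, 0.048, -0.001, -0.007, 0.005, 0.002]
0.6 [0.036, 0.073, -0.001, -0.007, 0.005, 0.002]
0.7 [0.054, 0.097, -0.002, -0.007, 0.005, 0.002]
0.8 [0.075, 0.119, -0.002, -0.007, 0.005, 0.002]
0.9 [0.097, 0.139, -0.002, -0.007, 0.005, 0.002]
```

apply_moves(
  rows=[
    [-0.004,0.021,0,0,0,0],
    [0.009,0.048,0,0,0,0],
    [0.024,0.073,0,0,0,0],
    [0.042,0.097,0,0,0,0],
    [0.05,0.106,0,0,0,0],
  ],
)

```text
clock: 22.45
tcp_pos: [0.4396, -0.2768, 0.1727]
orientation: [-3.054, -0.048, -0.664]
contact_force: [-14.2, 9.1, 3.8]
grip_width: 0.0255
gripper_force: 31.2
```

```bash
cat > m.py <<'E'
from h import *
np.set_printoptions(precision=4,suppress=True,linewidth=150)
import sys
P0,R0=state();o=r.get_obs();print(P0,o["clock"],o["contact_force"],o["gripper_force"])
l=lev(P0);print("lever",l)
a0=l[0];D=P0-post(a0)
for a in a0+np.arange(-.4,.11,.1): print(round(a,3),rel(P0,R0,post(a)+D,RL)[:3])
t=r.grab_frame("top");print([(k["point"],round(k["conf"],2)) for k in r.landmark_of(t,"pointer_tip")[:3]],[(k["point"],round(k["conf"],2)) for k in r.landmark_of(t,"marker_tab")[:3]])
np.save(sys.argv[1]+".npy",t["pixels"])
cv2.imwrite("pics/"+sys.argv[1]+".png",cv2.resize(t["pixels"][172:232,280:360,::-1],None,fx=10,fy=10,interpolation=cv2.INTER_CUBIC))
E
python3 m.py d1
```

```text
[ 0.4396 -0.2768  0.1727] 22.45 [-14.2375   9.1365   3.7842] 31.209270358085632
lever (np.float64(0.7322811693135923), np.float64(-0.058807865846870824), np.float64(0.04697926292523846), np.float64(0.7060310642020378), np.float64(0.07728288083903119))
0.332 [-0.06, -0.103, 0.002]
0.432 [-0.049, -0.075, 0.001]
0.532 [-0.035, -0.048, 0.001]
0.632 [-0.019, -0.023, 0.0]
0.732 [0.0, -0.0, 0.0]
0.832 [0.021, 0.021, -0.0]
[([310.7, 189.2], 0.49)] []
```

View pics/d1.png

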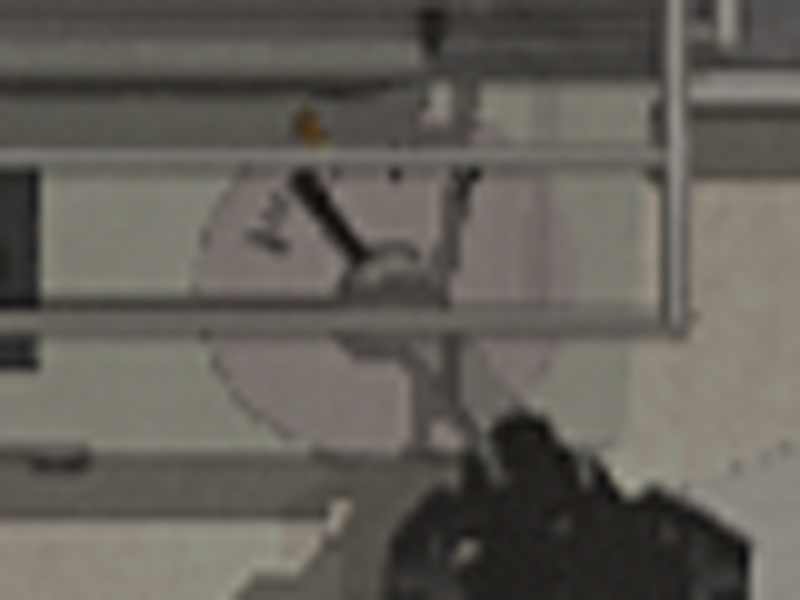

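The pointer runs from its tip at crop (300,178) to its hub end at (362,260). The brass marker is at about (310,125), so the pointer is clearly past the marker. Now I'll measure both in the dial plane.

```bash
cat > ang.py <<'E'
from h import *
np.set_printoptions(precision=4,suppress=True,linewidth=170)
def plane(t,uv,h=.008):
    o,d=ray(t,uv);n=NW;p=S(q,PIV+h*N);X=o+d*((p-o)@n)/(d@n)-p
    up=R.from_rotvec([0,0,q[2]]).apply(U);le=R.from_rotvec([0,0,q[2]]).apply([0,1,0])
    return np.array([X@le,X@up])   # (left, up)
def wpts(W,c0,r0,th):
    ys,xs=np.nonzero(W>th);return xs+c0,ys+r0,W[ys,xs]-th
def pointer(im,t,box):
    c0,c1,r0,r1=box;g=im[r0:r1,c0:c1].astype(float).max(2)
    xs,ys,w=wpts(70-g,c0,r0,0);P=np.array([plane(t,(x,y)) for x,y in zip(xs,ys)])
    m=np.average(P,axis=0,weights=w);C=np.cov(P.T,aweights=w);v=np.linalg.eigh(C)[1][:,1];v*=np.sign(v[1]);return m,v,np.arctan2(v[0],v[1]),len(w)
def marker(im,t):
    w=im[180:190,304:320].astype(float);w=w[:,:,0]-w[:,:,2];xs,ys,ww=wpts(w,304,180,11)
    P=np.array([plane(t,(x,y),.01) for x,y in zip(xs,ys)]);m=np.average(P,axis=0,weights=ww);C=np.cov(P.T,aweights=ww);v=np.linalg.eigh(C)[1][:,1];v*=np.sign(v[1]);return m,v,np.arctan2(v[0],v[1]),np.average(np.c_[xs,ys],axis=0,weights=ww)
E
python3 - <<'E'
from ang import *
t=r.grab_frame("top");i0=cv2.imread("pics/top0.png")[:,:,::-1];i1=np.load("d1.npy")
print(i0[187:199,317:330].max(2));print(i1[187:200,306:320].max(2))
A=pointer(i0,t,(318,328,189,198));B=pointer(i1,t,(307,319,189,198));print(A,B)
M=np.c_[A[1],-B[1]];k=np.linalg.solve(M,B[0]-A[0]);c=A[0]+k[0]*A[1];print("pivot corr",c)
for im in(i0,i1):
    m=marker(im,t);d=m[0]-c;print(m,"marker angle about c",np.arctan2(*d),np.hypot(*d),"about 0",np.arctan2(*m[0]))
E
```

```text
[[112 113 109 114 107 112 115 117 115 114 113 113 113]
 [ 96 100  86  96  97  99  90  82  85  90  78  94  96]
 [ 98 102  47  91 102 108  56  28  50  56  31  94 100]
 [114 120  97 115 122  93  38  29  74  44  94 117 116]
 [117 118 118 121 128  63  26  55  62  49 117 123 119]
 [117 117 117 123 100  41  24  73  73  70 117 122 116]
 [116 117 117 128  63  27  54  78  79  74 114 121 117]
 [118 118 120 109  44  21 110  86  75 103 116 120 116]
 [119 122 126  72  26  47 128  89  74 117 119 120 116]
 [ 99  85  86  40  17 104 105  80  74 115 117 119 116]
 [ 64  79  94  84  61 112  88  78  71 116 116 120 116]
 [ 91  96 109 103  97 102  84  77  72 115 118 118 116]]
[[115 114 117 117 120 118 124 117 116 116 116 114 115 113]
 [100  99 102  95  88  92 102  89  97  99  98  98  99  88]
 [ 98 101 105  56  33  57 106  78  98 102 102 102 105  48]
 [118 121 100  45  23  38  87 114 120 121 119 121 122 100]
 [123  91 107  78  33  23  36 126 128 122 121 121 122 120]
 [123  87  87 114  68  27  21  89 124 123 120 118 120 120]
 [ 93  87 101 125 116  55  26  35 102 124 120 120 119 117]
 [110  91 118 125 126 113 
[... 232 characters left out ...]
118 124 129 102  49  76  98 105 112]
 [120 122 120 121 120 119 125 131  79  75  97 111  90  85]]
(array([-0.0139,  0.0367]), array([-0.4968,  0.8679]), np.float64(-0.5198906137164275), 26) (array([0.0257, 0.033 ]), array([0.6023, 0.7982]), np.float64(0.6464392308027005), 26)
pivot corr [0.0044 0.0047]
(array([0.0335, 0.0669]), array([0.4702, 0.8825]), np.float64(0.4895476593121784), array([310.6058, 184.649 ])) marker angle about c 0.4378852315768077 0.0686668782321311 about 0 0.46457144780528437
(array([0.0334, 0.0668]), array([0.5653, 0.8249]), np.float64(0.6008164983971751), array([310.6323, 184.6682])) marker angle about c 0.4369992787392958 0.06855483502949015 about 0 0.4637987181012964
```

```bash
cat >> ang.py <<'E'
def pointer2(im,t,rows,g):  # per-row centroid of the darkest run near guess line
    P=[];
    for y in rows:
        row=im[y].astype(float).max(1);x=int(round(g(y)));xs=np.arange(x-3,x+4);k=xs[np.argmin(row[xs])]
        xs=np.arange(k-1,k+2);bg=np.median([row[k-3],row[k-4],row[k+3]]);w=np.clip(95-row[xs],0,None);P.append((np.sum(xs*w)/w.sum(),y))
    W=np.array([plane(t,p) for p in P]);m=W.mean(0);v=np.linalg.svd(W-m)[2][0];v*=np.sign(v[1]);return m,v,np.arctan2(v[0],v[1]),np.array(P)[:,0]
E
python3 - <<'E'
from ang import *
t=r.grab_frame("top");i0=cv2.imread("pics/top0.png")[:,:,::-1];i1=np.load("d1.npy")
A=pointer2(i0,t,range(190,197),lambda y:320.8+(196-y)*.5);B=pointer2(i1,t,range(189,198),lambda y:310+(y-189)*.65);print(A,B)
M=np.c_[A[1],-B[1]];k=np.linalg.solve(M,B[0]-A[0]);c=A[0]+k[0]*A[1];print("pivot",c)
for im in(i0,i1):
    m=marker(im,t);d=m[0]-c;print("marker about c",np.arctan2(*d),np.hypot(*d))
# network landmark + hub centre check
for a in(.4,.44,.48):print(a,[proj(t,S(q,dial(a,rr,.008))) for rr in(.06,.069,.078)])
E
```

```text
(array([-0.0115,  0.0329]), array([-0.3901,  0.9208]), np.float64(-0.4006983256481654), array([323.75  , 323.0567, 322.7823, 322.0638, 321.592 , 321.1786, 320.5865])) (array([0.025 , 0.0327]), array([0.5763, 0.8172]), np.float64(0.6141859893034719), array([309.9928, 310.0391, 310.9845, 311.5811, 312.1183, 313.0191, 313.7655, 314.7192, 315.2632]))
pivot [0.0022 0.0004]
marker about c 0.4395571084983312 0.07348614863327384
marker about c 0.4387318993565074 0.07337400212159924
0.4 [array([313.1262, 187.3895]), array([312.2926, 185.3075]), array([311.4562, 183.2183])]
0.44 [array([312.5267, 187.6316]), array([311.6023, 185.5869]), array([310.6747, 183.5352])]
0.48 [array([311.9373, 187.8953]), array([310.9236, 185.8912]), array([309.9065, 183.8805])]
```

apply_moves(
  rows=[
    [0.008,0.01,0,0,0,0],
    [0.015,0.019,0,0,0,0],
    [0.015,0.019,0,0,0,0],
  ],
)

```text
clock: 23.08
tcp_pos: [0.4433, -0.2813, 0.1744]
orientation: [-3.054, -0.048, -0.664]
contact_force: [-10.4, 11.4, 2.2]
grip_width: 0.025
gripper_force: 31.0
```

apply_moves(
  rows=[
    [-0.01,-0.012,0,0,0,0],
    [-0.02,-0.03,0,0,0,0],
    [-0.034,-0.05,0,0,0,0],
    [-0.046,-0.066,0,0,0,0],
    [-0.046,-0.066,0,0,0,0],
  ],
)

```text
clock: 23.7
tcp_pos: [0.4362, -0.2736, 0.1731]
orientation: [-3.066, -0.032, -0.683]
contact_force: [3.5, -6.5, -8.7]
grip_width: 0.0256
gripper_force: 30.5
```

```bash
cat > m2.py <<'E'
from ang import *
import sys
C=np.array([.0022,.0004])
P0,R0=state();o=r.get_obs();print(P0,o["clock"],o["contact_force"],"lev",np.round(lev(P0),4))
t=r.grab_frame("top");im=t["pixels"];np.save(sys.argv[1]+".npy",im)
a=float(sys.argv[2])
f=lambda y:np.interp(y,[proj(t,S(q,dial(a,rr,.008)))[1] for rr in(.06,.02)],[proj(t,S(q,dial(a,rr,.008)))[0] for rr in(.06,.02)])-.6
B=pointer2(im,t,range(189,197),f);m=marker(im,t)
print("ptr dir",B[2],"about C",np.arctan2(*(B[0]-C)),B[3],"marker",np.arctan2(*(m[0]-C)))
print(im[187:199,306:322].max(2))
cv2.imwrite("pics/"+sys.argv[1]+".png",cv2.resize(im[172:222,285:345,::-1],None,fx=12,fy=12,interpolation=cv2.INTER_CUBIC))
E
python3 m2.py d2 .55
```

```text
[ 0.4362 -0.2736  0.1731] 23.7 [ 3.5259 -6.4955 -8.6825] lev [ 0.6736 -0.0617  0.0487  0.6489  0.0774]
ptr dir 0.6267503554069869 about C 0.6876153985175641 [310.6364 308.6885 308.9018 309.8834 310.9226 312.0064 312.9464 313.9451] marker 0.43964565927856436
[[117 114 116 117 120 119 124 116 115 115 117 115 116 110 116 111]
 [ 98 101 100  91  84  89  99  86  95  99  98  98  98  88  98  98]
 [100 103 108  84  75  60 101  79  99 104 101 101 104  46  94 101]
 [118 107  75  55  94  70  84 113 120 121 119 120 121 101 117 120]
 [124  84  42  22  58  88  64 122 124 122 120 120 121 120 121 120]
 [126  93  48  39  25  58  85 125 122 121 120 120 120 118 119 120]
 [ 91  91 105  79  41  22  54 105 124 124 119 120 121 119 120 120]
 [109  93 121 118 112  55  19  54 104 125 122 121 119 117 120 119]
 [ 75  90 120 126 128  83  43  22  52 103 123 125 124 123 124 123]
 [ 77  59  81 119 125 114  78  45  22  54 104  98  87  86  86 102]
 [114 100  99 120 120 124 117  79  45  20  56  69  80  93  88  72]
 [121 120 121 120 119 120 127 119  93  42  75  97 103 111 106  94]]
```

apply_moves(
  rows=[
    [-0.008,-0.013,0,0,0,0],
    [-0.015,-0.026,0,0,0,0],
    [-0.021,-0.038,0,0,0,0],
    [-0.021,-0.038,0,0,0,0],
  ],
)

```text
clock: 24.25
tcp_pos: [0.4309, -0.2675, 0.1712]
orientation: [3.061, 0.025, 0.683]
contact_force: [2.6, -15.4, -10.7]
grip_width: 0.0249
gripper_force: 30.5
```

```bash
python3 m2.py d3 .55
```

```text
[ 0.4309 -0.2675  0.1712] 24.25 [  2.5848 -15.4364 -10.6699] lev [ 0.5725 -0.0671  0.0492  0.5443  0.0785]
ptr dir 0.6152634882446257 about C 0.6137814686225095 [309.9793 310.0756 310.9894 311.5874 312.1078 313.1029 313.9074 314.6966] marker 0.4411438093169149
[[115 115 116 116 120 120 120 117 116 116 116 116 115 110 115 109]
 [ 99  99 102  95  82  91 101  88  98  98  99  97 102  88  98  98]
 [ 99  99 105  56  25  59 106  79  99 102 101 100 104  48  95 102]
 [117 121 124  51  24  38  86 113 121 121 120 117 121 101 117 118]
 [120  91 122  80  36  22  38 125 126 124 119 121 123 118 121 121]
 [125  86  85 111  79  32  19  91 126 124 120 119 119 118 121 118]
 [ 90  88 101 124 120  56  24  38  87 124 122 121 118 119 120 119]
 [108  92 119 124 125 114  53  22  35 103 121 121 120 118 121 119]
 [ 76  88 118 123 124 127  82  43  22  58 122 127 125 124 123 122]
 [ 77  57  80 116 122 121 115  80  35  26  79  95  88  85  85 102]
 [115  99 100 121 119 119 126 119  73  29  30  64  94  89  86  74]
 [121 121 119 123 121 118 124 130 101  45  80  98 109 108 107  94]]
```

apply_moves(
  rows=[
    [-0.006,-0.011,0,0,0,0],
    [-0.012,-0.022,0,0,0,0],
    [-0.017,-0.032,0,0,0,0],
    [-0.017,-0.032,0,0,0,0],
  ],
)

```text
clock: 24.8
tcp_pos: [0.4256, -0.2605, 0.1689]
orientation: [3.061, 0.021, 0.681]
contact_force: [-1.6, -18.1, -11.0]
grip_width: 0.0251
gripper_force: 30.1
```

```bash
python3 m2.py d4 .5
```

```text
[ 0.4256 -0.2605  0.1689] 24.8 [ -1.565  -18.084  -10.9976] lev [ 0.4625 -0.0727  0.0493  0.4312  0.0801]
ptr dir 0.5476124193407851 about C 0.5196946965671186 [311.0726 311.8705 312.2993 313.0115 313.5969 314.1739 314.7317 315.3636] marker 0.4385961651134518
[[115 115 116 117 120 122 125 117 116 115 114 114 114 112 114 110]
 [ 98  99 100  92  81  82  90  89  98 100 100 100 100  89  98  99]
 [101 101  99  99  48  23  35  75 103 103 101 101 106  49  94 101]
 [117 119 118 105 109  54  20  72 122 124 120 118 121 100 118 119]
 [122  90 116 116 111  79  31  38  88 124 122 120 121 121 121 121]
 [123  86  80 118 117  89  44  25  42 123 124 120 122 119 120 117]
 [ 91  88  98 119 123 113  79  38  28  90 121 123 119 120 120 119]
 [110  92 119 122 120 125 115  65  22  37 122 125 120 117 119 119]
 [ 76  88 118 123 121 119 126 115  54  21  87 124 126 123 123 124]
 [ 78  59  81 118 119 117 121 130  84  33  36  78  87  84  87 102]
 [115  99  99 118 120 118 121 126 121  51  25  55  90  89  81  71]
 [120 121 120 122 120 118 121 126 117  53  78  97 110 108 104  92]]
```

apply_moves(
  rows=[
    [-0.001,-0.006,0,0,0,0],
    [-0.002,-0.012,0,0,0,0],
    [-0.003,-0.016,0,0,0,0],
    [-0.003,-0.016,0,0,0,0],
  ],
)

```text
clock: 25.35
tcp_pos: [0.4236, -0.2572, 0.168]
orientation: [3.061, 0.019, 0.679]
contact_force: [-6.6, -19.6, -10.5]
grip_width: 0.0251
gripper_force: 29.9
```

```bash
python3 m2.py d5 .45
```

```text
[ 0.4236 -0.2572  0.168 ] 25.35 [ -6.5921 -19.5708 -10.5323] lev [ 0.4134 -0.0749  0.0493  0.3826  0.0807]
ptr dir 0.5289786382209959 about C 0.4691329122368415 [311.9674 312.1751 313.0854 313.6377 314.1228 314.7419 315.3864 315.777 ] marker 0.44016842194817096
[[115 115 114 116 121 122 124 120 117 116 116 115 117 112 115 109]
 [ 98  99  97  90  84  82  85  89 100 101  98 100  99  88  98  99]
 [ 98 100 101  99  77  35  25  41 103 107 104 100 105  46  95 102]
 [118 118 117 103 115  58  23  27  86 124 119 119 122  99 117 120]
 [123  90 115 115 106 109  55  25  41 124 126 122 120 119 122 119]
 [123  87  81 118 113 126  83  39  19  89 122 121 122 118 118 120]
 [ 90  86  97 120 122 123 118  57  21  36 121 124 119 119 119 119]
 [109  91 118 123 121 120 126 111  54  21  86 122 123 118 121 119]
 [ 77  90 118 122 120 118 122 130  86  32  35 124 128 124 123 123]
 [ 75  58  80 118 120 117 121 126  91  47  21  78  89  85  85 102]
 [114  99  99 118 118 119 122 124 119  62  32  58  80  97  83  80]
 [122 121 121 121 120 118 121 126 114  59  77  97  99 110 106  97]]
```

View pics/d5.png

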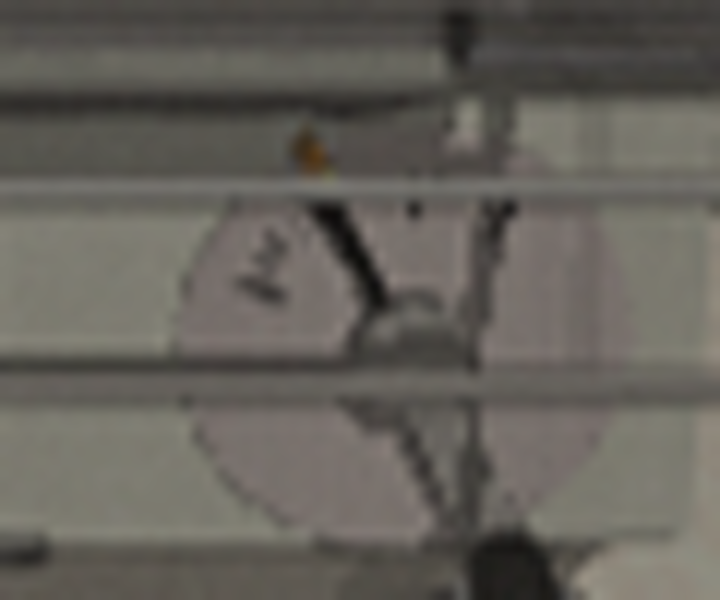

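The pointer tip is now at crop (322,205), just left of the marker at (310,150) when the line is extrapolated. So it is still slightly past the marker. I'll refine the pivot with a joint fit over all the pictures.

```bash
cat > jf.py <<'E'
from ang import *
import sys,glob
def cents(im,t,a):
    f=lambda y:np.interp(y,[proj(t,S(q,dial(a,rr,.008)))[1] for rr in(.06,.02)],[proj(t,S(q,dial(a,rr,.008)))[0] for rr in(.06,.02)])-.6
    P=[]
    for y in range(189,197):
        row=im[y].astype(float).max(1);x=int(round(f(y)));xs=np.arange(x-2,x+3);k=xs[np.argmin(row[xs])]
        xs=np.arange(k-2,k+3);w=np.clip(90-row[xs],0,None);P.append((np.sum(xs*w)/w.sum(),y))
    return np.array([plane(t,p) for p in P])
def run(lst):
    t=r.grab_frame("top");D=[]
    for n,a in lst:
        im=cv2.imread("pics/top0.png")[:,:,::-1] if n=="0" else np.load(n+".npy")
        D.append(cents(im,t,a)[1:] if n!="d2" else cents(im,t,a)[3:])
    def f(x):
        C=x[:2];o=[]
        for d,a in zip(D,x[2:]): e=d-C;o+=list(e[:,0]*np.cos(a)-e[:,1]*np.sin(a))
        return np.array(o)*1e3
    s=least_squares(f,[0,0]+[a for _,a in lst],loss="soft_l1");C=s.x[:2]
    cov=np.linalg.inv(s.jac.T@s.jac)*np.mean(s.fun**2)
    ms=[marker(np.load(n+".npy"),t)[0] for n,_ in lst if n!="0"];m=np.mean(ms,axis=0)
    print("C",C,"sd",np.sqrt(np.diag(cov)));print("ptr",dict(zip([n for n,_ in lst],np.round(s.x[2:],4))),"rms mm",np.sqrt(np.mean(s.fun**2)))
    print("marker",np.arctan2(*(m-C)),np.hypot(*(m-C)));return C
    
if __name__=="__main__":
    run([("0",-.4),("d1",.62),("d2",.68),("d3",.62),("d4",.52),("d5",.48)])
    # dial disc rim: pinkish colour (R-G)
    im=np.load("d5.npy").astype(float);t=r.grab_frame("top")
    w=im[:,:,0]-im[:,:,1]
    for y in (190,192,194,196,198,208,210,212): 
        row=w[y,292:345];print(y,row.astype(int).tolist())
E
python3 jf.py
```

```text
C [0.0026 0.0034] sd [0.0004 0.0006 0.0178 0.0091 0.011  0.009  0.009  0.0096]
ptr {'0': np.float64(-0.468), 'd1': np.float64(0.6639), 'd2': np.float64(0.7705), 'd3': np.float64(0.659), 'd4': np.float64(0.549), 'd5': np.float64(0.4991)} rms mm 0.39890747366964624
marker 0.45248788291047387 0.07041175045470913
190 [2, 3, 1, 2, 2, 1, 1, 0, 3, 1, 1, 5, 8, 7, 9, 7, 7, 7, 8, 3, 3, 2, 6, 8, 8, 8, 8, 6, 8, 8, 8, 9, 6, 4, 4, 6, 7, 7, 9, 7, 6, 8, 7, 4, 1, 2, 1, 1, 0, 2, 0, 1, 4]
192 [2, 2, 2, 1, 1, 3, 3, 1, 1, 1, 6, 9, 8, 6, 8, 5, 5, 7, 7, 7, 5, 2, 1, 6, 8, 7, 7, 6, 6, 7, 6, 8, 5, 3, 6, 7, 8, 7, 8, 8, 8, 8, 8, 8, 4, 2, 2, 2, 2, 2, 2, 1, 6]
194 [2, 2, 1, 2, 1, 2, 2, 1, 0, 8, 8, 8, 8, 8, 7, 6, 9, 8, 7, 7, 7, 6, 3, 1, 5, 8, 8, 8, 8, 9, 6, 8, 6, 5, 7, 7, 8, 8, 8, 8, 5, 7, 7, 9, 7, 2, 2, 2, 2, 2, 2, 1, 7]
196 [1, 0, 1, 1, 2, 1, 1, 1, 5, 8, 7, 9, 7, 7, 4, 4, 5, 8, 7, 7, 8, 7, 6, 2, 0, 7, 5, 5, 4, 7, 8, 6, 5, 3, 8, 7, 8, 7, 8, 7, 7, 7, 6, 7, 8, 4, 3, 2, 1, 3, 1, 3, 6]
198 [2, 1, 2, 3, 1, 2, 1, 2, 7, 7, 8, 8, 7, 9, 9, 8, 9, 7, 8, 6, 8, 8, 6, 2, 3, 4, 2, 4, 3, 2, 4, 4, 6, 4, 7, 6, 8, 7, 7, 7, 6, 5, 7, 8, 8, 5, 2, 2, 2, 2, 1, 4, 7]
208 [1, 2, 2, 1, 2, 1, 1, 1, 2, 3, 8, 8, 6, 7, 8, 6, 8, 8, 8, 6, 7, 8, 7, 7, 6, 8, 4, 3, 4, 4, 4, 3, 4, 6, 8, 7, 8, 7, 7, 7, 8, 9, 8, 3, 0, 1, 2, 2, 0, 1, 1, 6, 6]
210 [1, 1, 0, 1, 2, 1, 2, 3, 2, 1, 2, 7, 7, 7, 8, 7, 7, 7, 8, 8, 7, 9, 7, 7, 8, 7, 6, 5, 4, 3, 3, 3, 2, 4, 8, 8, 8, 7, 7, 8, 10, 6, 3, 2, 2, 1, 1, 1, 1, 1, 3, 6, 7]
212 [1, 2, 1, 2, 2, 1, 2, 0, 1, 1, 3, 1, 4, 8, 8, 7, 6, 7, 8, 9, 8, 7, 9, 8, 7, 7, 7, 6, 5, 3, 4, 3, 2, 2, 4, 8, 8, 8, 7, 6, 3, 1, 1, 0, 2, 1, 2, 3, 1, 1, 3, 2, 4]
```

```bash
cat > disc.py <<'E'
from jf import *
def disc(names,h=.003):
    t=r.grab_frame("top")
    w=np.mean([np.load(n+".npy").astype(float)[:,:,0]-np.load(n+".npy").astype(float)[:,:,1] for n in names],axis=0);w=w*1.0
    E=[]
    for y in [190,191,192,193,194,195,196,197,198,206,207,208,209,210,211,212]:
        row=w[y]
        for rng in (range(294,306),range(340,328,-1)):
            rng=list(rng)
            for i,j in zip(rng,rng[1:]):
                if row[i]<4.5<=row[j]: E.append((i+(j-i)*(4.5-row[i])/(row[j]-row[i]),y));break
    P=np.array([plane(t,e,h) for e in E])
    s=least_squares(lambda x:(np.hypot(*(P-x[:2]).T)-x[2])*1e3,[0,0,.075],loss="soft_l1")
    print("disc",s.x,"rms",np.sqrt(np.mean(s.fun**2)),len(E));return s.x
if __name__=="__main__":
    for h in(0,.004): disc(["d1","d3","d4","d5"],h)
    t=r.grab_frame("top");L=[("0",-.4),("d1",.62),("d2",.68),("d3",.62),("d4",.52),("d5",.48)]
    m=np.mean([marker(np.load(n+".npy"),t)[0] for n,_ in L[1:]],axis=0)
    for C in(disc(["d1","d3","d4","d5"],.003)[:2],):
        print("marker",np.arctan2(*(m-C)),np.hypot(*(m-C)))
        for n,a in L:
            im=cv2.imread("pics/top0.png")[:,:,::-1] if n=="0" else np.load(n+".npy")
            d=cents(im,t,a)[1:]; print(n,np.arctan2(*(d.mean(0)-C)))
E
python3 disc.py
```

```text
disc [0.     0.001  0.0719] rms 0.5282356646772104 32
disc [0.0006 0.0026 0.0717] rms 0.526935420944965 32
disc [0.0005 0.0022 0.0717] rms 0.5272604814075539 32
marker 0.47187256576302633 0.07245413862258468
0 -0.39343268541852866
d1 0.6894294817778247
d2 0.7717991084027324
d3 0.6847859006171775
d4 0.5818479054568334
d5 0.5336115686723568
```

apply_moves(
  rows=[
    [-0.001,-0.006,0,0,0,0],
    [-0.002,-0.012,0,0,0,0],
    [-0.004,-0.017,0,0,0,0],
    [-0.004,-0.017,0,0,0,0],
  ],
)

```text
clock: 26.2
tcp_pos: [0.4211, -0.2529, 0.1668]
orientation: [3.062, 0.017, 0.676]
contact_force: [-12.9, -20.5, -9.7]
grip_width: 0.0249
gripper_force: 29.8
```

```bash
python3 m2.py d6 .45; sed -i 's/("d5",.48)\]/("d5",.48),("d6",.43)]/' disc.py jf.py; python3 jf.py | head -3; python3 disc.py
```

```text
[ 0.4211 -0.2529  0.1668] 26.2 [-12.935  -20.5059  -9.7435] lev [ 0.3509 -0.0775  0.0492  0.321   0.0817]
ptr dir 0.48830116287324227 about C 0.41417196203928586 [312.8378 313.0682 313.6107 314.2695 314.6716 315.2534 315.748  316.3582] marker 0.43996124550202653
[[116 115 116 116 120 119 124 120 117 114 116 114 115 112 116 111]
 [ 98 100  98  90  84  92  82  82 101 102  98  99 100  87  98  99]
 [ 99  99 101  97  76  63  43  27  67 103 105 102 105  47  95 103]
 [118 120 118 103 114  75  47  27  35 123 122 120 120  99 117 119]
 [122  91 115 115 108 110  70  40  23  91 124 122 120 121 121 121]
 [123  85  81 119 110 124 117  75  32  37 122 124 121 118 120 120]
 [ 90  86  98 118 121 118 127  87  44  19  88 122 121 119 120 117]
 [110  93 117 121 120 120 124 115  73  30  36 123 125 119 119 121]
 [ 75  90 119 122 120 118 123 126 117  56  19  87 125 126 124 124]
 [ 77  60  78 116 119 118 120 123 129  85  29  37  85  87  84 103]
 [113 101 100 121 118 118 120 124 129  77  38  54  81  95  85  71]
 [121 123 120 121 120 118 122 125 114  58  79  97 102 111 106  95]]
C [0.0021 0.0036] sd [0.0005 0.0008 0.0224 0.0112 0.0132 0.011  0.011  0.0115 0.0125]
ptr {'0': np.float64(-0.4566), 'd1': np.float64(0.6767), 'd2': np.float64(0.7836), 'd3': np.float64(0.6717), 'd4': np.float64(0.5628), 'd5': np.float64(0.5139), 'd6': np.float64(0.4646)} rms mm 0.4941666093257351
marker 0.46000871378709257 0.07048247320784667
disc [0.     0.001  0.0719] rms 0.5282356646772104 32
disc [0.0006 0.0026 0.0717] rms 0.526935420944965 32
disc [0.0005 0.0022 0.0717] rms 0.5272604814075539 32
marker 0.471906931732133 0.07243915268223183
0 -0.39343268541852866
d1 0.6894294817778247
d2 0.7717991084027324
d3 0.6847859006171775
d4 0.5818479054568334
d5 0.5336115686723568
d6 0.48383383955896414
```

The extrapolated pointer line hits the marker centroid (310.65 against 310.6 px). I'll relieve the load before letting go.

apply_moves(
  rows=[
    [0.006,0.004,0,0,0,0],
    [0.012,0.008,0,0,0,0],
    [0.012,0.008,0,0,0,0],
  ],
)

```text
clock: 26.92
tcp_pos: [0.4213, -0.2532, 0.1666]
orientation: [3.068, 0.017, 0.671]
contact_force: [-22.9, -16.9, -5.3]
grip_width: 0.0255
gripper_force: 30.7
```

apply_moves(
  rows=[
    [-0.008,0.006,0,0,0,0],
    [-0.016,0.012,0,0,0,0],
    [-0.024,0.018,0,0,0,0],
    [-0.026,0.022,0,0,0,0],
  ],
)

```text
clock: 27.42
tcp_pos: [0.4213, -0.2548, 0.1661]
orientation: [-3.064, -0.032, -0.679]
contact_force: [-1.4, -4.5, -6.6]
grip_width: 0.0251
gripper_force: 30.4
```

apply_moves(
  rows=[
    [0,0,0,0,0,0],
    [0,0,0,0,0,0],
    [0,0,0,0,0,0],
  ],
  claw=0.75,
)

```text
clock: 27.8
tcp_pos: [0.423, -0.2525, 0.1671]
orientation: [-3.061, -0.041, -0.681]
contact_force: [-0.6, -0.3, -0.0]
grip_width: 0.0644
gripper_force: 0.0
```

```bash
python3 m2.py d7 .45|head -3; sed -i 's/("d6",.43)\]/("d6",.43),("d7",.43)]/' disc.py jf.py; python3 jf.py | head -3; python3 disc.py|tail -2
python3 - <<'E'
from h import *
t=r.grab_frame("top");s=r.grab_frame("side")
print([[(k["point"],round(k["conf"],2)) for k in r.landmark_of(p,"lever_post")[:2]] for p in(s,t)])
print([[proj(p,S(q,dial(a+np.pi,.075,.05))) for a in(.36,.4,.44,.5)] for p in (s,t)])
E
```

```text
[ 0.423  -0.2525  0.1671] 27.8 [-0.6102 -0.3316 -0.0335] lev [ 0.3458 -0.0757  0.0486  0.3239  0.0799]
ptr dir 0.4882926690862482 about C 0.414140500892417 [312.8289 313.0914 313.6172 314.2587 314.6617 315.2533 315.7213 316.3876] marker 0.43895617457130237
[[116 114 115 115 120 120 126 119 118 116 115 114 116 111 115 111]
C [0.0017 0.0037] sd [0.0005 0.0008 0.0246 0.0119 0.0139 0.0117 0.0116 0.0118 0.0128 0.0126]
ptr {'0': np.float64(-0.4482), 'd1': np.float64(0.6869), 'd2': np.float64(0.794), 'd3': np.float64(0.6819), 'd4': np.float64(0.5738), 'd5': np.float64(0.5256), 'd6': np.float64(0.4766), 'd7': np.float64(0.4759)} rms mm 0.5319827543312057
marker 0.4657770861759234 0.07050938488267568
d6 0.48383383955896414
d7 0.4827941071169669
[[([188.8, 178.7], 0.57), ([242.8, 179.3], 0.19)], [([325.0, 220.1], 0.45)]]
[[array([188.03802104, 177.88768171]), array([187.23635839, 177.99542878]), array([186.44135721, 178.11322802]), array([185.26376991, 178.30848059])], [array([326.04700903, 222.71438409]), array([326.80822978, 222.448862  ]), array([327.55909  , 222.1563849]), array([328.66342373, 221.66807298])]]
```

Letting go left the pointer unmoved. I'll close once more at the same centre to make sure the lever is seated on the left side of its play, then release without load.

apply_moves(
  rows=[
    [0,0.001,0,0,0,0],
    [0,0.001,0,0,0,0],
    [0,0.001,0,0,0,0],
    [0,0.001,0,0,0,0],
  ],
  claw=0,
  newtons=20,
)

```text
clock: 28.85
tcp_pos: [0.4222, -0.2538, 0.1667]
orientation: [-3.063, -0.037, -0.68]
contact_force: [-2.1, -3.7, 0.6]
grip_width: 0.0257
gripper_force: 23.0
```

```bash
python3 m2.py d8 .45|head -2; sed -i 's/("d7",.43)\]/("d7",.43),("d8",.43)]/' disc.py jf.py; python3 disc.py|tail -2
```

```text
[ 0.4222 -0.2538  0.1667] 28.85 [-2.1261 -3.7169  0.6036] lev [ 0.3644 -0.0766  0.0487  0.3358  0.0811]
ptr dir 0.48251927581914145 about C 0.4095372813122249 [312.9108 313.0636 313.7877 314.2624 314.744  315.3712 315.7107 316.3712] marker 0.44040343334837406
d7 0.4827941071169669
d8 0.47782061123395697
```

apply_moves(
  rows=[
    [0,0,0,0,0,0],
    [0,0,0,0,0,0],
    [0,0,0,0,0,0],
  ],
  claw=0.6,
)

```text
clock: 29.48
tcp_pos: [0.4226, -0.2524, 0.1666]
orientation: [-3.061, -0.041, -0.679]
contact_force: [-0.6, -0.0, 0.0]
grip_width: 0.0512
gripper_force: 0.0
```

apply_moves(
  rows=[
    [0,0,-0.08,0,0,0],
    [0,0,-0.2,0,0,0],
    [0,0,-0.36,0,0,0],
    [0,0,-0.36,0,0,0],
  ],
)

```text
clock: 29.98
tcp_pos: [0.3848, -0.2548, 0.2508]
orientation: [-3.062, -0.039, -0.688]
contact_force: [0.4, -0.4, 0.4]
grip_width: 0.0513
gripper_force: 0.0
```

```bash
python3 m2.py d9 .45|head -2; sed -i 's/("d8",.43)\]/("d8",.43),("d9",.43)]/' disc.py jf.py; python3 disc.py|tail -2
cat >> h.py <<'E'
def stk(y,h,u=0): return S(q,STK+np.array([0,y-.09,0])+u*U)+h*NW
E
python3 - <<'E'
from h import *
np.set_printoptions(precision=4,suppress=True)
P0,R0=state();o=r.get_obs();print(P0,o["clock"],o["joints"],np.degrees((R0.inv()*RL).as_rotvec()))
A=stk(.022,.15);B=stk(.022,.078)
print(A,rel(P0,R0,A,RL),rel(A,RL,B,RL))
t=r.grab_frame("top");s=r.grab_frame("side")
print([[(np.round(k["point"],1),round(k["conf"],2)) for k in r.landmark_of(p,"stick_knob")[:2]] for p in(s,t)],[proj(p,S(q,STK+.082*N)) for p in(s,t)])
E
```

```text
[ 0.3848 -0.2548  0.2508] 29.975 [ 0.3503 -0.4301  0.4068] lev [ 0.3646 -0.0749  0.1407  0.3427  0.0796]
ptr dir 0.4815463971303195 about C 0.40992928519663324 [312.9236 313.0592 313.7808 314.25   314.736  315.363  315.7107 316.3643] marker 0.44069445417156494
d8 0.47782061123395697
d9 0.47929941899997175
[ 0.3841 -0.2534  0.2471] 30.225 [ 0.2371 -0.0488  0.3782  2.295  -0.4434  0.5832 -0.5919] [-0.0778  0.0718  0.072 ]
[ 0.4515 -0.1193  0.2939] [0.336, -0.529, -0.05, -0.001, 0.001, 0.001] [-0.0, 0.0, 0.288, 0.0, 0.0, 0.0]
[[(array([241.1, 175.4]), 0.44)], [(array([271.7, 206. ]), 0.57), (array([327., 222.]), 0.44)]] [array([242.0931, 175.9855]), array([272.9024, 206.987 ])]
```

apply_moves(
  rows=[
    [0.1,-0.05,-0.05,0,0,0],
    [0.2,-0.2,-0.05,0,0,0],
    [0.336,-0.4,-0.05,0,0,0],
    [0.336,-0.529,-0.05,0,0,0],
    [0.336,-0.529,-0.05,0,0,0],
  ],
  claw=0,
)

```text
clock: 31.05
tcp_pos: [0.4518, -0.1175, 0.2947]
orientation: [-3.061, -0.047, -0.678]
contact_force: [-0.2, 0.4, 0.3]
grip_width: -0.0001
gripper_force: 0.0
```

apply_moves(
  rows=[
    [0,0,0.1,0,0,0],
    [0,0,0.2,0,0,0],
    [0,0,0.288,0,0,0],
    [0,0,0.288,0,0,0],
  ],
)

```text
clock: 31.55
tcp_pos: [0.4813, -0.12, 0.2279]
orientation: [-3.063, -0.037, -0.674]
contact_force: [-0.1, -0.4, 0.9]
grip_width: 0.0002
gripper_force: 0.0
```

```bash
python3 - <<'E'
from h import *
np.set_printoptions(precision=4,suppress=True)
P0,R0=state();o=r.get_obs();print(P0,o["clock"],o["joints"],np.degrees((R0.inv()*RL).as_rotvec()),o["contact_force"],o["grip_width"])
for y in(.022,.05,.0585,.085,.092):print(y,rel(P0,R0,stk(y,.078),RL))
E
```

```text
[ 0.4813 -0.12    0.2279] 31.55 [ 0.1008  0.0241  0.0705  2.2811 -0.2064  0.4187 -1.2044] [-0.0025  0.1931 -0.0154] [-0.1215 -0.3775  0.8698] 0.00020056818610814908
0.022 [0.004, -0.006, -0.002, -0.0, 0.002, -0.0]
0.05 [0.004, -0.118, -0.002, -0.0, 0.002, -0.0]
0.0585 [0.004, -0.152, -0.002, -0.0, 0.002, -0.0]
0.085 [0.004, -0.258, -0.002, -0.0, 0.002, -0.0]
0.092 [0.004, -0.286, -0.002, -0.0, 0.002, -0.0]
```

apply_moves(
  rows=[
    [0.004,-0.08,0,0,0,0],
    [0.004,-0.15,0,0,0,0],
    [0.004,-0.21,0,0,0,0],
    [0.004,-0.26,0,0,0,0],
    [0.004,-0.26,0,0,0,0],
  ],
)

```text
clock: 32.17
tcp_pos: [0.4814, -0.0552, 0.231]
orientation: [-3.062, -0.039, -0.682]
contact_force: [-1.2, -5.0, 2.6]
grip_width: -0.0
gripper_force: 2.3
```

apply_moves(
  rows=[
    [0,-0.015,0,0,0,0],
    [0,-0.03,0,0,0,0],
  ],
)

```text
clock: 32.42
tcp_pos: [0.4813, -0.0486, 0.2306]
orientation: [-3.063, -0.035, -0.681]
contact_force: [2.1, -7.9, -0.9]
grip_width: 0.0001
gripper_force: 4.2
```

```bash
python3 - <<'E'
from h import *
np.set_printoptions(precision=4,suppress=True)
P0,R0=state();print(P0,r.get_obs()["contact_force"])
t=r.grab_frame("top");s=r.grab_frame("side")
SK=lambda a:STK+.082*(np.cos(a)*N+np.sin(a)*np.array([0,1,0]))
print([[(np.round(k["point"],1),round(k["conf"],2)) for k in r.landmark_of(p,"stick_knob")[:2]] for p in(s,t)],[[proj(p,S(q,SK(a))) for a in(0,.3,.38)] for p in(s,t)])
E
```

```text
[ 0.4813 -0.0486  0.2306] [ 2.1382 -7.8951 -0.9084]
[[(array([250.4, 179.7]), 0.46), (array([166.1, 201.5]), 0.41)], [(array([262.9, 202.9]), 0.55)]] [[array([242.0931, 175.9855]), array([249.0433, 176.9077]), array([250.8148, 177.4801])], [array([272.9024, 206.987 ]), array([266.2024, 206.5565]), array([264.4931, 206.3113])]]
```

apply_moves(
  rows=[
    [0,-0.012,0,0,0,0],
    [0,-0.02,0,0,0,0],
    [0,-0.02,0,0,0,0],
    [0,-0.02,0,0,0,0],
  ],
)

```text
clock: 33.12
tcp_pos: [0.4812, -0.048, 0.2306]
orientation: [-3.066, -0.027, -0.682]
contact_force: [4.3, -21.1, -2.3]
grip_width: 0.0003
gripper_force: 9.4
```

apply_moves(
  rows=[
    [0,0,0,0,0,0],
    [0,0,0,0,0,0],
    [0,0,0,0,0,0],
    [0,0,0,0,0,0],
    [0,0,0,0,0,0],
  ],
)

```text
clock: 33.75
tcp_pos: [0.4812, -0.048, 0.2306]
orientation: [-3.066, -0.027, -0.682]
contact_force: [4.3, -19.8, -3.3]
grip_width: 0.0001
gripper_force: 9.4
```

apply_moves(
  rows=[
    [0,0,0,0,0,0],
    [0,0,0,0,0,0],
    [0,0,0,0,0,0],
    [0,0,0,0,0,0],
    [0,0,0,0,0,0],
  ],
)

```text
clock: 34.38
tcp_pos: [0.4812, -0.048, 0.2306]
orientation: [-3.066, -0.027, -0.682]
contact_force: [3.8, -21.2, -2.2]
grip_width: 0.0001
gripper_force: 9.4
```

apply_moves(
  rows=[
    [0,0,0,0,0,0],
    [0,0,0,0,0,0],
    [0,0,0,0,0,0],
    [0,0,0,0,0,0],
  ],
)

```text
clock: 34.88
tcp_pos: [0.4812, -0.048, 0.2306]
orientation: [-3.066, -0.027, -0.682]
contact_force: [3.7, -21.6, -2.0]
grip_width: -0.0002
gripper_force: 9.4
```

apply_moves(
  rows=[
    [0,0.1,0,0,0,0],
    [0,0.22,0,0,0,0],
    [0,0.32,0,0,0,0],
    [0,0.32,0,0,0,0],
  ],
)

```text
clock: 35.38
tcp_pos: [0.4831, -0.1238, 0.2306]
orientation: [-3.062, -0.033, -0.681]
contact_force: [0.2, 1.0, -0.1]
grip_width: -0.0
gripper_force: 0.0
```

apply_moves(
  rows=[
    [0,0,-0.1,0,0,0],
    [0,0,-0.25,0,0,0],
    [-0.1,0,-0.35,0,0,0],
    [-0.2,0,-0.35,0,0,0],
  ],
)

```text
clock: 35.88
tcp_pos: [0.4008, -0.1233, 0.2902]
orientation: [-3.061, -0.041, -0.686]
contact_force: [0.2, -0.1, -0.1]
grip_width: -0.0003
gripper_force: 0.0
```

```bash
python3 m2.py e1 .45|head -2; sed -i 's/("d9",.43)\]/("d9",.43),("e1",.43)]/' disc.py; python3 disc.py|tail -2
python3 - <<'E'
from h import *
np.set_printoptions(precision=4,suppress=True)
t=r.grab_frame("top");s=r.grab_frame("side");o=r.get_obs();print(o["clock"],o["qvel"],o["tcp_pos"])
print([[(np.round(k["point"],1),round(k["conf"],2)) for k in r.landmark_of(p,"stick_knob")[:2]] for p in(s,t)],[proj(p,S(q,STK+.082*N)) for p in(s,t)])
a=s["pixels"][120:300,80:400,::-1];b=t["pixels"][90:270,100:420,::-1]
cv2.imwrite("pics/end.png",cv2.resize(np.vstack([a,b]),(534,600),interpolation=cv2.INTER_CUBIC))
E
```

```text
[ 0.4008 -0.1233  0.2902] 35.875 [ 0.2284 -0.1326 -0.11  ] lev [    nan -0.0409  0.1683 -1.1974  0.112 ]
ptr dir 0.4798225145882755 about C 0.4098685244366212 [312.9308 313.0526 313.8067 314.2416 314.7581 315.3239 315.7311 316.3481] marker 0.4384685330086404
d9 0.47929941899997175
e1 0.47892711726838744
36.225 [ 0.0009  0.0036  0.0038  0.0011 -0.0002  0.0031  0.0021] [ 0.4018 -0.1235  0.2888]
[[(array([242.8, 176.1]), 0.58)], [(array([270.6, 205.6]), 0.54), (array([294.1, 212.9]), 0.53)]] [array([242.0931, 175.9855]), array([272.9024, 206.987 ])]h.py:60: RuntimeWarning: invalid value encountered in arcsin
  return np.arcsin(-X[1]/.075), X@U, X@N, np.arctan2(-X[1],-X@U), np.hypot(X[1],X@U)
```

View pics/end.png

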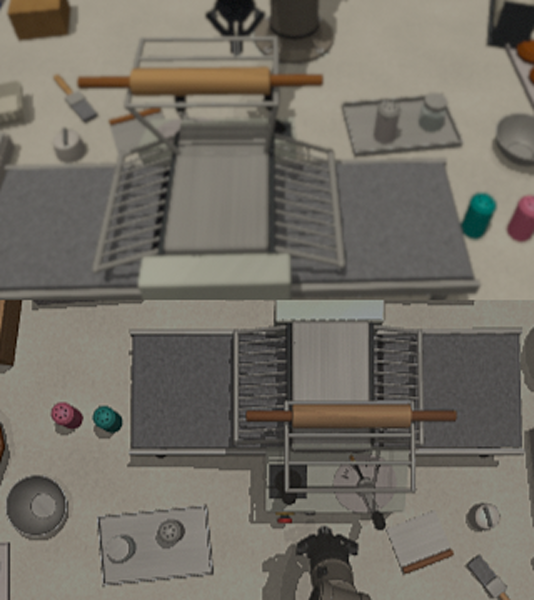

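The shaker stands in the tray (top half (170,532)) and the guard is down. The belt seam has moved from view on the right, where it showed at the start. The stick is centred, the pointer is on the marker, and the arm is clear at (327,550). Handing in.

```bash
python3 -c "
from bench import r
print(r.hand_in())"
```

```text
the job is handed in; nothing more can be done
None
```

I handed the job in at about 36 s, done in the order asked: the shaker stands in the tray, the left guard is fully down, the pointer went clearly past the marker and came back to stop on it (within about 0.01 rad by my camera measurement), and the stick was held fully left for just over two seconds and sprang back.

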